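# Pry the stuck press plate up to its stop collars

## Robot

A 7-joint arm with a two-finger parallel gripper is mounted at the origin on the work surface. World frame = base frame: x ahead of the robot, y to its left, z up, the work surface at z = 0. Lengths are in m, angles in degrees, forces in N, time in s.
With the tool pointing down it reaches from about 0.4 to 0.85 m from the base axis. Payload 4.4 kg.
Tool frame: the origin (TCP) lies midway between the tips of the shut fingers; the grasp point (between the pads) lies 19 mm behind it; z points along the fingers, y is the line along which they close (so a half turn about z gives the same grasp; the last joint's range is limited). The gripper opens to 94 mm and grips with 3 to 60 N. Pads are 16 mm wide; open, the fingers measure 119 mm over their backs; the gripper's body (75 mm by 177 mm) begins 78 mm behind the grasp point.
Start: joints at [-78.14, 36.005, 2.206, 86.941, -1.547, 57.084, -1.146], TCP at [0.175, 0.626, 0.205] pointing down, gripper open.
Joint ranges: [-175.42, 175.42], [-21.48, 121.26], [-71.46, 75.88], [10.55, 141.38], [-63.04, 243.04], [13.31, 113.54], [-168.57, 168.57]. Speed limits (degrees/s): [147.25, 147.25, 180, 180, 180, 180, 180].

## Interface

Orientations are given as [roll, pitch, yaw] about the fixed x, y, z axes, in that order (R = Rz(yaw) Ry(pitch) Rx(roll)).
In Python, from plant import arm gives the robot as it stands.
- The arm moves only by the tool carry_out, never from a script. Its argument "motion" is a list of rows, each a list of 5 numbers: the shift along the tool's x, y, z in m, then the turn about the tool's z in rad, then the opening in per cent of the stroke, from 0 (shut) to 100 (fully open). A call has exactly 5 rows; each row shifts and turns the commanded pose from where the row before left it, along the tool's axes as they then stand; what a row does not reach is not made up. A row lasts 1/12 s, in which the tool goes at most 41.7 mm and 7.16 degrees, less where a joint would pass 70% of its speed; a pose out of reach is approached as far as the arm can. A call is refused whole if a number of a shift passes 0.0417 or a number of a turn 0.125, either way. A call with a gripper value outside its range is refused whole. The fingers move at their own pace and stop on an object; "force" is the grip in N (left out, the last holds). Time passes only in rows, so rows that do not move let the fingers close, or fill a call up. It gives the time, the measured TCP pose, the force, the opening and the grip force at its end, in the units of the state.
- arm.sense(): the state, without advancing time (a new reading comes with each control period).
- arm.capture(name): name is "side" or "top" or "wrist"; returns a dict with "image" (400x640x3 uint8, red, green, blue), "K" (3x3 intrinsics, pixels), "view" (4x4, takes a point from world to camera coordinates). Camera axes: x right, y up, looking along -z (the intrinsics and any distortion apply to the point x, -y, -z); pixel columns grow to the right and rows downward; lengths in m; the calibration is good to about 2 mm. A picture is of the moment at which its call begins. There is no depth.
- arm.close_job(): hands the job in; it is judged then, once.
Trained networks look in the newest picture that a camera, given by its name, has taken for a name from the list of things; names that differ only in an ending like _2 or _b are one class to them, and where a whole thing is asked for, a point or a joint stands for the part that bears it (a point fixed in the world has none). Each returns a list of dicts, best first, with "confidence" (0 to 1); they miss things now and then, are a little off and sometimes report something else, mostly with a low value. They report only what shows in the picture. A call takes as long as a camera call. They do not tell look-alikes from the thing itself.
- arm.look_for(camera, label): "rect" ([centre column, centre row, width, height] in pixels, round what is visible of it).
- arm.outline_of(camera, label): "pixels" (400x640 bool, what is visible of it) and "rect" ([centre column, centre row, width, height] in pixels, round what is visible of it).
- arm.spot_point(camera, label): "uv" ([column, row] in pixels: a listed point, or the origin of a listed thing).
The state is a dict: "t": time; "q": joint angles; "joint_velocities": joint speeds; "tau": joint torques, N m; "ee_pos": TCP position; "tcp_rot": TCP orientation; "force": force on the tool from outside, world axes, zero at the start; "wrist_torque": the same for the moment, N m; "finger_gap": finger opening in m; "gripper_force": force on a finger pad.
Only numpy, scipy, OpenCV 4.12 (cv2) and the standard library are available. Lean on these libraries where they do the work, as an engineer would, in place of code of your own. Each camera call takes 0.05 s, during which the arm holds its last target. There are 200 camera calls.

## Task

The heavy upper plate of the guided compression fixture is stuck down on a crushed specimen. Take the pry bar, set its chisel tip in the pry notch with the bar lying over the fulcrum block, and lever the plate up until it is firm against the four stop collars - you feel the load on the bar climb by about a third to a half above the lifting load - but do not force it any further. Then draw the bar out and put it down flat on the bench, leaving everything else where it is and not touching the plate with the gripper.

Things in the scene. Friction and masses are not known exactly. Their poses are not given: they have to be found in the camera images.
- bar: flat forged steel pry bar, 370 long x 20 wide x 12 mm thick, 0.65 kg, lying loose on the bench, underside flat. Origin at the middle of its underside (also its centre of mass lengthwise); +x runs along the bar to the chisel tip, z up. 12 mm thick from the plain end to 50 mm short of the tip, then the top face slopes down; the last 26 mm are 5 mm thick, flush with the underside
- bar_mid (a point): middle of the bar, half-way up its 12 mm thickness
- bar_tip (a point): the very tip of the chisel end, half-way up its 5 mm thickness, 185 mm from the middle
- bar_end (a point): the plain end of the bar that is pressed down to lever, half-way up its 12 mm thickness, 185 mm from the middle. Pressed 25 mm from this end with the tip 20 mm in the notch, the lever ratio is about 4.5 to 5 (block crown to press point : crown to tip); the bar's own weight adds about 13 N at the tip
- block: loose steel fulcrum block standing on the bench just in front of the pry notch, 44 (along the bar) x 70 (across) x 71 mm tall, 1.2 kg, with a rounded crown of 14 mm radius along its own y; origin under its centre, z up
- crown (a point): top of the fulcrum block's rounded crown, at its middle, 71 mm above the bench; the underside of the bar is to rest here
- shoe: lower shoe of the compression fixture, steel, 120 x 220 x 30 mm, fixed to the bench by a strap clamp at each y end (50 mm tall, reaching 156 mm from the centre). Origin under its centre; its -x side is the side with the pry notch and the fulcrum block, z up. The whole fixture is 155 mm tall
- plate: upper plate of the fixture, steel, 110 (x) x 150 (y) x 24 mm, about 3 kg, sliding only straight up and down on four guide posts in tight bushings, which hold it at whatever height it is left. Origin at the centre of its underside, axes as for the shoe. Weight and bushing drag together resist lifting with about 65 to 80 N at any height
- notch (a point): mouth of the pry notch in the plate: middle of the notch's ceiling at the plate's -x edge, 55 mm from the plate's axis; axes as for the plate. Open below and to -x, 30 mm wide across y, 26 mm deep along +x; its ceiling is 8 mm above the plate's underside and starts 69 to 75 mm above the bench, with about 40 mm free below it. The bar tip belongs about 20 mm deep in it
- bush_top (a point): point on the plate's axis level with the tops of its four brass bushings, which are what meets the collars; 49 mm above the plate's underside
- collars (a point): point on the fixture's axis level with the undersides of the four stop collars on the guide posts, 8 to 10 mm above bush_top at the start. They are rigid: at the stop the load climbs steeply within a few mm of travel of the bar's end. Firm against them means about 95 to 130 N from bar tip to plate, held for a moment (0.3 s); over 150 N would bend the fixture
- tape: bystander: roll of clear tape lying flat, 100 mm across, 45 mm tall, origin under its centre
- beaker: bystander: glass beaker, 70 mm across, 85 mm tall, origin under its centre
- screwdriver: bystander: red-handled screwdriver lying flat, 200 mm long
- specimen: bystander: unused aluminium specimen cylinder standing upright, 40 mm across, 40 mm tall, origin under its centre
There are look-alikes about, which are no part of the job. Leave any brown or turquoise look-alike of the block alone.

How it is judged (in metres and radians):
On the way, in this order (a step that is already met when the one before it is completed fails the run):
1. the bar's tip is in the pry notch, bearing up under the plate, with the bar resting on the fulcrum block (contact force between bar and plate above 2 N and contact force between bar and block above 2 N and x of bar_tip in the frame of notch above 0.008 m), for 0.2 s.
2. the plate is levered up firm against the stop collars by the bar bearing on the block, with clearly more than the lifting load (over 90 N at the tip) (z of bush_top in the frame of collars above -0.0015 m and contact force between bar and plate above 90 N and contact force between bar and block above 90 N), for 0.25 s.
3. the bar is set down on the bench, still in the gripper (height (world z) of bar_tip below 0.02 m and height (world z) of bar_end below 0.025 m and contact force between the fingers and bar above 1 N), for 0.1 s.
At the end, for the whole second after the job is handed in: the plate is still up within 2 mm of the stop collars, the bar lies flat and at rest on the bench, and the fulcrum block stands upright within 20 mm of where it was (z of bush_top in the frame of collars above -0.002 m and height (world z) of bar_tip below 0.012 m and height (world z) of bar_end below 0.018 m and linear speed of bar below 0.02 m/s and angle between block's own z axis and vertical below 0.1 rad and distance of block from where it was at the start of the episode below 0.02 m); the robot touches nothing.
It fails at once if the bar forces the plate (over 150 N) after it has met the collars (contact force between bar and plate above 150 N).
It fails at once if the gripper or arm touches the plate (contact force between any of the fingers, the arm and plate above 2 N).
It fails at once if a bystander is moved by more than 20 mm (distance of any of tape, beaker, screwdriver, specimen from where it was at the start of the episode above 0.02 m).
It also fails if it takes over 72 s, if anything falls off the work surface, if the arm or the gripper's body presses on something with over 40 N, if the wrist force passes 120 N, or if a joint passes its speed limit or range.

## Working session

There is one attempt and no reset: what is moved stays moved. The work goes in short steps, Python scripts to look and compute and a tool call to move; the robot and the scene stay as the last step left them, time stands still between calls to the robot, and variables do not carry over. Pictures are saved under pics/ and viewed, at most 10 in all, crops included, and the job is handed in when it is done.

Besides the shell and the picture viewer there is one more tool, called after "Request:" by a JSON object that holds its "fn" and its "kwargs", one argument or row to a line. carry_out: Moves the arm, as the interface text tells. Its arguments: {"type":"object","properties":{"motion":{"type":"array","items":{"type":"array","items":{"type":"number"}}},"force":{"type":"number"}},"required":["motion"]}

```bash
ls; mkdir -p pics; python3 - <<'E'
from plant import arm
import cv2, numpy as np
for c in ("side","top"):
    d=arm.capture(c); cv2.imwrite(f"pics/{c}0.png",d["image"][:,:,::-1])
    print(c,d["K"].tolist(),np.round(d["view"],4).tolist(),[k for k in d if k not in("image",)])
    for l in ("bar","block","shoe","plate","tape","beaker","screwdriver","specimen"):
        print(l,[(np.round(r["rect"]).tolist(),round(r["confidence"],2)) for r in arm.look_for(c,l)])
    for l in ("bar_tip","bar_end","bar_mid","crown","notch","bush_top","collars","shoe","block"):
        print(l,[(np.round(r["uv"],1).tolist(),round(r["confidence"],2)) for r in arm.spot_point(c,l)])
print(arm.sense())
E
```

```text
pics
side [[470.15454253018623, 0.0, 318.7976838531839], [0.0, 470.15454253018623, 199.78927330562723], [0.0, 0.0, 1.0]] [[0.7766, -0.6296, 0.022, -0.381], [0.3116, 0.4142, 0.8552, -0.3157], [-0.5476, -0.6573, 0.5178, -1.0403], [0.0, 0.0, 0.0, 1.0]] ['K', 'view']
bar [([387.0, 329.0, 85.0, 98.0], 0.76), ([279.0, 190.0, 61.0, 37.0], 0.49), ([300.0, 212.0, 28.0, 33.0], 0.26)]
block [([291.0, 236.0, 19.0, 31.0], 0.87), ([244.0, 242.0, 30.0, 26.0], 0.84), ([301.0, 212.0, 26.0, 26.0], 0.75), ([279.0, 266.0, 30.0, 34.0], 0.68), ([240.0, 191.0, 22.0, 33.0], 0.62)]
shoe [([277.0, 205.0, 87.0, 53.0], 0.84)]
plate [([278.0, 190.0, 59.0, 34.0], 0.76)]
tape [([387.0, 215.0, 31.0, 29.0], 0.91), ([251.0, 177.0, 8.0, 8.0], 0.5), ([279.0, 190.0, 61.0, 34.0], 0.17)]
beaker [([435.0, 228.0, 24.0, 33.0], 0.76)]
screwdriver [([359.0, 198.0, 11.0, 13.0], 0.62)]
specimen [([280.0, 192.0, 57.0, 38.0], 0.65), ([361.0, 199.0, 12.0, 18.0], 0.59)]
bar_tip [([425.8, 281.2], 0.67), ([431.8, 236.8], 0.31)]
bar_end [([349.0, 367.5], 0.86), ([279.2, 194.8], 0.69)]
bar_mid [([393.2, 322.5], 0.87)]
crown [([243.6, 17
[... 1932 characters left out ...]
t': 1.8, 'q': array([-78.14024513,  36.00463562,   2.20713716,  86.94015497,
        -1.54699667,  57.08337806,  -1.14553452]), 'joint_velocities': array([-0.00611163,  0.00864367,  0.01765696,  0.04003716,  0.05027111,
       -0.0167741 , -0.01794218]), 'tau': array([ 7.86183009e-04, -5.49590385e+01,  1.14350718e+00, -1.86939007e+01,
       -5.22901432e-02,  1.57045887e-02,  2.02969102e-05]), 'ee_pos': array([0.17511478, 0.62598962, 0.20548177]), 'tcp_rot': array([ 1.79998468e+02, -1.39552255e-03,  1.64368125e+02]), 'force': array([-0.3098469 ,  0.55810213,  0.97336716]), 'wrist_torque': array([-0.01107158,  0.00421234, -0.0044754 ]), 'gripper_force': 0.0, 'finger_gap': 0.09403595494015303}
```

```bash
python3 - <<'E'
import cv2
a=cv2.imread("pics/top0.png");b=cv2.imread("pics/side0.png")
cv2.imwrite("pics/top0c.png",cv2.resize(a[90:300,190:490],(800,560),interpolation=cv2.INTER_CUBIC))
cv2.imwrite("pics/side0c.png",cv2.resize(b[150:390,200:520],(800,600),interpolation=cv2.INTER_CUBIC))
E
```

```text
(no output)
```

View pics/top0c.png

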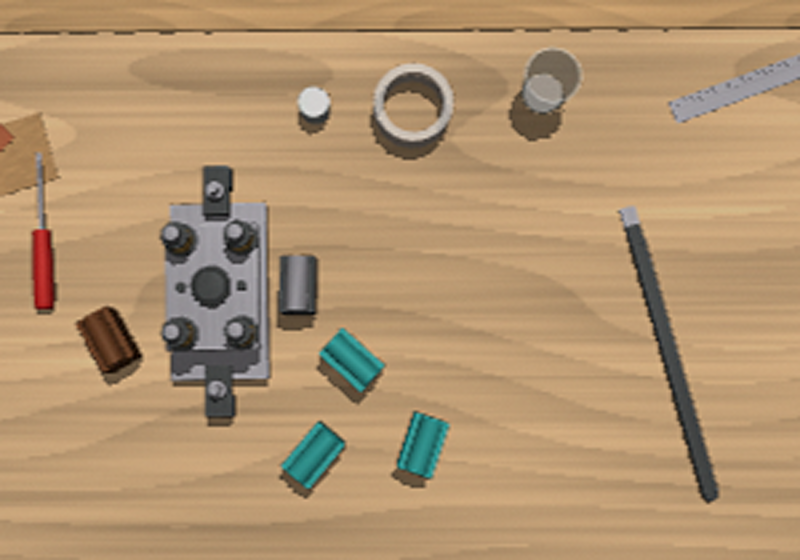

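View pics/side0c.png

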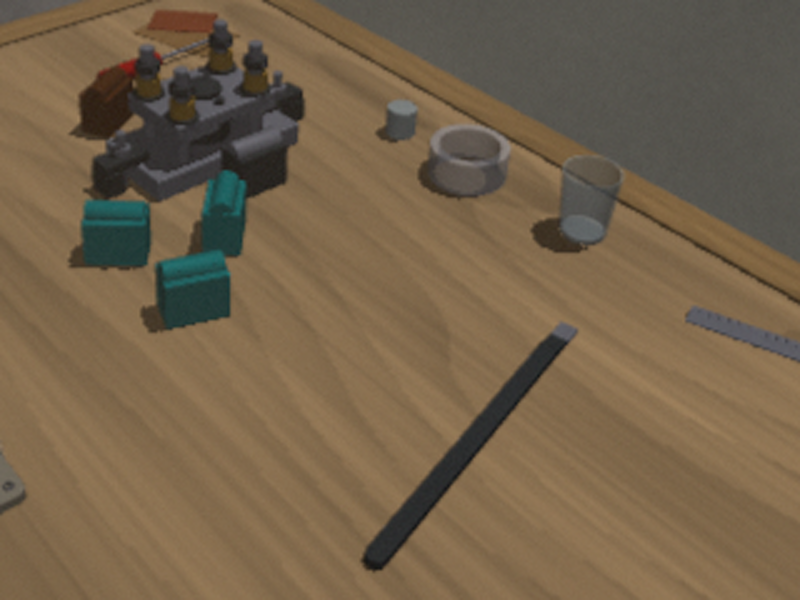

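Top view: the grey block (302,198), directly in front of the notch (288,197) with its crown across the bar direction, is the real one. The turquoise ones at (322,223), (350,258) and (307,259) and the brown one at (231,219) are look-alikes. The bar is at (440,222) with its light tip at (424,170). The crop above already shows the block's colour and place.

```bash
cat > h.py <<'E'
import numpy as np
from plant import arm
def ray(d,uv):
    K,V=d["K"],d["view"]; R,t=V[:3,:3],V[:3,3]
    c=np.linalg.inv(K)@[uv[0],uv[1],1]; return -R.T@t, R.T@(c*[1,-1,-1])
def at_z(d,uv,z):
    o,v=ray(d,uv); return o+v*(z-o[2])/v[2]
def tri(obs):
    A=0;b=0
    for d,uv in obs:
        o,v=ray(d,uv); v=v/np.linalg.norm(v); P=np.eye(3)-np.outer(v,v); A=A+P; b=b+P@o
    return np.linalg.solve(A,b)
def proj(d,p):
    c=d["view"][:3,:3]@p+d["view"][:3,3]; q=d["K"]@(c*[1,-1,-1]); return q[:2]/q[2]
E
python3 - <<'E'
from h import *
import cv2
t=arm.capture("top"); s=arm.capture("side"); np.set_printoptions(precision=4,suppress=True)
P=dict(bar_tip=((423.9,170),(425.8,281.2),.0025),bar_end=((455.1,272.2),(349,367.5),.006),bar_mid=((440.5,221),(393.2,322.5),.006),
 crown=((301.5,197.5),(300.6,205.9),.071),notch=((288.2,196.8),(288.4,198.5),.072),collars=((270.2,194.7),(280.1,178.7),.122))
for k,(a,b,z) in P.items(): print(k,"top@z",at_z(t,a,z),"side@z",at_z(s,b,z),"tri",tri([(t,a),(s,b)]))
for n,uv in dict(tealA=(322,223),tealB=(347,257),tealC=(307,262),brown=(230,219)).items(): print(n,at_z(t,uv,.071))
# outlines: bar, block, plate, shoe min area rects in top
for l,z,pick in (("bar",.012,(440,222)),("block",.071,(302,198)),("shoe",.03,(273,198)),("plate",.087,(271,198))):
    for r in arm.outline_of("top",l):
        if np.hypot(*(np.array(r["rect"][:2])-pick))<8:
            p=np.argwhere(r["pixels"])[:,::-1]
            w=np.array([at_z(t,q,z)[:2] for q in p]).astype(np.float32)
            (c,sz,an)=cv2.minAreaRect(w); print(l,np.array(c),np.array(sz),an,r["confidence"]); break
E
```

```text
bar_tip top@z [ 0.6456 -0.2444  0.0025] side@z [ 0.6508 -0.2478  0.0025] tri [ 0.6478 -0.2465  0.0026]
bar_end top@z [ 0.3039 -0.3368  0.006 ] side@z [ 0.3047 -0.3298  0.006 ] tri [ 0.303  -0.3339  0.0115]
bar_mid top@z [ 0.4727 -0.2941  0.006 ] side@z [ 0.4724 -0.2986  0.006 ] tri [ 0.4738 -0.2959  0.0028]
crown top@z [0.5479 0.1661 0.071 ] side@z [0.5476 0.1594 0.071 ] tri [0.5497 0.1652 0.0672]
notch top@z [0.5503 0.2086 0.072 ] side@z [0.5427 0.2148 0.072 ] tri [0.5462 0.2113 0.0726]
collars top@z [0.5525 0.2592 0.122 ] side@z [0.5432 0.258  0.122 ] tri [0.55   0.2617 0.1182]
tealA [0.4661 0.1006 0.071 ]
tealB [0.3586 0.022  0.071 ]
tealC [0.3435 0.1483 0.071 ]
brown [0.4801 0.3943 0.071 ]
bar [ 0.471  -0.2942] [0.3791 0.0253] 14.787632942199707 0.58
block [0.5512 0.1646] [0.0451 0.0676] 89.73418426513672 0.82
shoe [0.549  0.2634] [0.3122 0.1185] 0.7389562726020813 0.59
plate [0.5476 0.2665] [0.1496 0.1112] 0.2974768579006195 0.82
```

```bash
cat > plan.py <<'E'
import sys, numpy as np
from h import arm
# usage: plan.py x y z yaw n ...   linear legs, prints rows (shift x,y,z tool, turn)
def main():
    s=arm.sense(); p=np.array(s["ee_pos"]); yaw=s["tcp_rot"][2]; a=list(map(float,sys.argv[1:]))
    print("from",p.round(4),np.round(s["tcp_rot"],2))
    for i in range(0,len(a),5):
        q=np.array(a[i:i+3]); y1=a[i+3]; n=int(a[i+4]); dp=(q-p)/n; dy=(y1-yaw)/n
        for k in range(n):
            r=np.radians(yaw+k*dy)
            print([round(float(v),4) for v in (dp[0]*np.cos(r)+dp[1]*np.sin(r), dp[0]*np.sin(r)-dp[1]*np.cos(r), -dp[2])]+[round(-np.radians(dy),3)])
        print("--"); p,yaw=q,y1
main()
E
python3 plan.py .44 .2 .29 89 15 .433 -.305 .2 15 15
```

```text
from [0.1751 0.626  0.2055] [180.    -0.   164.37]
[-0.0247, -0.0226, -0.0056, np.float64(0.088)]
[-0.0265, -0.0203, -0.0056, np.float64(0.088)]
[-0.0282, -0.0179, -0.0056, np.float64(0.088)]
[-0.0297, -0.0154, -0.0056, np.float64(0.088)]
[-0.0309, -0.0127, -0.0056, np.float64(0.088)]
[-0.0319, -0.01, -0.0056, np.float64(0.088)]
[-0.0327, -0.0071, -0.0056, np.float64(0.088)]
[-0.0332, -0.0043, -0.0056, np.float64(0.088)]
[-0.0334, -0.0013, -0.0056, np.float64(0.088)]
[-0.0334, 0.0016, -0.0056, np.float64(0.088)]
[-0.0331, 0.0045, -0.0056, np.float64(0.088)]
[-0.0326, 0.0074, -0.0056, np.float64(0.088)]
[-0.0318, 0.0102, -0.0056, np.float64(0.088)]
[-0.0308, 0.013, -0.0056, np.float64(0.088)]
[-0.0296, 0.0156, -0.0056, np.float64(0.088)]
--
[-0.0337, 0.0001, 0.006, np.float64(0.086)]
[-0.0335, 0.003, 0.006, np.float64(0.086)]
[-0.0332, 0.0059, 0.006, np.float64(0.086)]
[-0.0325, 0.0087, 0.006, np.float64(0.086)]
[-0.0317, 0.0115, 0.006, np.float64(0.086)]
[-0.0305, 0.0142, 0.006, np.float64(0.086)]
[-0.0292, 0.0167, 0.006, np.float64(0.086)]
[-0.0277, 0.0192, 0.006, np.float64(0.086)]
[-0.0259, 0.0215, 0.006, np.float64(0.086)]
[-0.024, 0.0236, 0.006, np.float64(0.086)]
[-0.0218, 0.0256, 0.006, np.float64(0.086)]
[-0.0196, 0.0274, 0.006, np.float64(0.086)]
[-0.0171, 0.029, 0.006, np.float64(0.086)]
[-0.0146, 0.0303, 0.006, np.float64(0.086)]
[-0.0119, 0.0315, 0.006, np.float64(0.086)]
--
```

Request:
{"fn": "carry_out", "kwargs": {
  "motion": [
    [-0.025, -0.023, -0.006, 0.088, 100],
    [-0.0265, -0.02, -0.006, 0.088, 100],
    [-0.028, -0.018, -0.006, 0.088, 100],
    [-0.03, -0.0155, -0.006, 0.088, 100],
    [-0.031, -0.013, -0.006, 0.088, 100]
  ]
}}

```text
t: 2.52
ee_pos: [0.2642, 0.482, 0.2358]
tcp_rot: [180.0, -0.0, 138.9]
force: [-0.0, 0.7, 0.6]
finger_gap: 0.0939
gripper_force: 0.0
```

Request:
{"fn": "carry_out", "kwargs": {
  "motion": [
    [-0.032, -0.01, -0.006, 0.088, 100],
    [-0.033, -0.007, -0.006, 0.088, 100],
    [-0.033, -0.004, -0.006, 0.088, 100],
    [-0.0335, -0.001, -0.006, 0.088, 100],
    [-0.0335, 0.0015, -0.006, 0.088, 100]
  ]
}}

```text
t: 2.93
ee_pos: [0.3529, 0.3399, 0.266]
tcp_rot: [180.0, -0.0, 113.7]
force: [0.7, 0.1, 0.3]
finger_gap: 0.0939
gripper_force: 0.0
```

Request:
{"fn": "carry_out", "kwargs": {
  "motion": [
    [-0.033, 0.0045, -0.006, 0.088, 100],
    [-0.0325, 0.0075, -0.006, 0.088, 100],
    [-0.032, 0.01, -0.006, 0.088, 100],
    [-0.031, 0.013, -0.006, 0.088, 100],
    [-0.03, 0.0155, -0.006, 0.088, 100]
  ]
}}

```text
t: 3.35
ee_pos: [0.4405, 0.197, 0.2961]
tcp_rot: [180.0, -0.0, 88.5]
force: [0.5, -0.5, -0.9]
finger_gap: 0.0942
gripper_force: 0.0
```

Request:
{"fn": "carry_out", "kwargs": {
  "motion": [
    [-0.034, 0.0, 0.006, 0.086, 100],
    [-0.0335, 0.003, 0.006, 0.086, 100],
    [-0.033, 0.006, 0.006, 0.086, 100],
    [-0.0325, 0.0085, 0.006, 0.086, 100],
    [-0.0315, 0.0115, 0.006, 0.086, 100]
  ]
}}

```text
t: 3.77
ee_pos: [0.4364, 0.0287, 0.2655]
tcp_rot: [180.0, -0.0, 63.9]
force: [0.3, 0.5, -0.3]
finger_gap: 0.0943
gripper_force: 0.0
```

Request:
{"fn": "carry_out", "kwargs": {
  "motion": [
    [-0.0305, 0.014, 0.006, 0.086, 100],
    [-0.029, 0.0165, 0.006, 0.086, 100],
    [-0.0275, 0.019, 0.006, 0.086, 100],
    [-0.026, 0.0215, 0.006, 0.086, 100],
    [-0.024, 0.0235, 0.006, 0.086, 100]
  ]
}}

```text
t: 4.18
ee_pos: [0.4332, -0.139, 0.2355]
tcp_rot: [180.0, -0.0, 39.3]
force: [0.4, 0.3, -0.5]
finger_gap: 0.0939
gripper_force: 0.0
```

Request:
{"fn": "carry_out", "kwargs": {
  "motion": [
    [-0.022, 0.0255, 0.006, 0.086, 100],
    [-0.0195, 0.0275, 0.006, 0.086, 100],
    [-0.017, 0.029, 0.006, 0.086, 100],
    [-0.0145, 0.03, 0.006, 0.086, 100],
    [-0.012, 0.0315, 0.006, 0.086, 100]
  ]
}}

```text
t: 4.6
ee_pos: [0.4302, -0.307, 0.2052]
tcp_rot: [-180.0, -0.0, 14.6]
force: [0.4, -0.1, 0.4]
finger_gap: 0.0939
gripper_force: 0.0
```

```bash
python3 - <<'E'
from h import *
import cv2
np.set_printoptions(precision=4,suppress=True)
w=arm.capture("wrist"); cv2.imwrite("pics/w1.png",w["image"][:,:,::-1]); print(w["view"])
for l,z in (("bar_mid",.006),("bar_end",.006),("bar_tip",.0025)):
    for r in arm.spot_point("wrist",l): print(l,np.round(r["uv"]),round(r["confidence"],2),at_z(w,r["uv"],z))
for r in arm.outline_of("wrist","bar")[:2]:
    p=np.argwhere(r["pixels"])[:,::-1]; q=np.array([at_z(w,u,.012)[:2] for u in p])
    c=q.mean(0); ev=np.linalg.eigh(np.cov(q.T))[1][:,1]; n=np.array([-ev[1],ev[0]])
    print("bar outline",len(p),c,np.degrees(np.arctan2(ev[1],ev[0])),np.ptp(q@ev),np.percentile(q@n,[2,98])-c@n,r["confidence"])
s=arm.sense();print(s["ee_pos"],s["tcp_rot"])
E
```

```text
[[ 0.2529 -0.9675  0.0015 -0.4065]
 [ 0.943   0.2462 -0.2241 -0.3084]
 [ 0.2164  0.0581  0.9746 -0.4659]
 [ 0.      0.      0.      1.    ]]
bar_mid [323. 136.] 0.65 [ 0.4779 -0.2942  0.006 ]
bar_mid [319. 282.] 0.63 [ 0.3008 -0.3352  0.006 ]
bar_end [322. 282.] 0.68 [ 0.3012 -0.3389  0.006 ]
bar outline 5188 [ 0.47   -0.2944] -165.45697061244675 0.3188576971753627 [-0.0099  0.0099] 0.97
[ 0.4302 -0.3048  0.2052] [-179.9263    0.002    14.8765]
```

View pics/w1.png

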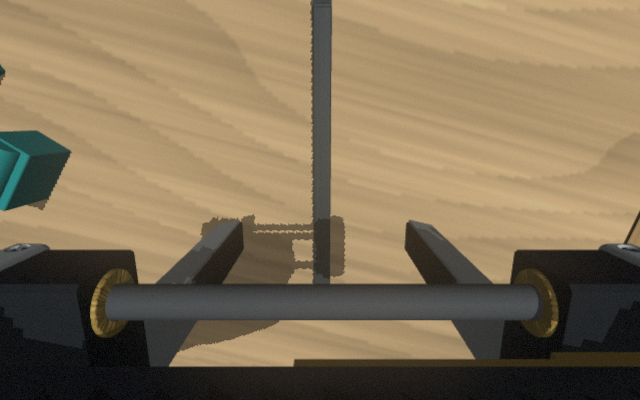

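Request:
{"fn": "carry_out", "kwargs": {
  "motion": [
    [0, 0, 0.038, 0, 100],
    [0, 0, 0.038, 0, 100],
    [0, 0, 0.038, 0, 100],
    [0, 0, 0.038, 0, 100],
    [0, 0, 0.03, 0, 100]
  ]
}}

```text
t: 5.27
ee_pos: [0.4306, -0.3025, 0.0215]
tcp_rot: [-179.9, 0.0, 15.0]
force: [0.6, 0.2, -0.7]
finger_gap: 0.0936
gripper_force: 0.0
```

Request:
{"fn": "carry_out", "kwargs": {
  "motion": [
    [0, 0, 0.014, 0, 60],
    [0, 0, 0.0055, 0, 30],
    [0, 0, 0, 0, 10],
    [0, 0, 0, 0, 0],
    [0, 0, 0, 0, 0]
  ],
  "force": 12
}}

```text
t: 5.68
ee_pos: [0.4314, -0.3057, 0.0054]
tcp_rot: [179.9, -0.1, 14.9]
force: [0.4, -0.6, -0.7]
finger_gap: 0.0641
gripper_force: 0.0
```

Request:
{"fn": "carry_out", "kwargs": {
  "motion": [
    [0, 0, 0, 0, 0],
    [0, 0, 0, 0, 0],
    [0, 0, 0, 0, 0],
    [0, 0, 0, 0, 0],
    [0, 0, 0, 0, 0]
  ]
}}

```text
t: 6.1
ee_pos: [0.4304, -0.3056, 0.0042]
tcp_rot: [180.0, -0.0, 14.8]
force: [0.1, 0.1, 0.0]
finger_gap: 0.0305
gripper_force: 0.0
```

Request:
{"fn": "carry_out", "kwargs": {
  "motion": [
    [0, 0, 0, 0, 0],
    [0, 0, 0, 0, 0],
    [0, 0, 0, 0, 0],
    [0, 0, 0, 0, 0],
    [0, 0, 0, 0, 0]
  ]
}}

```text
t: 6.52
ee_pos: [0.43, -0.3048, 0.0039]
tcp_rot: [-179.9, 0.0, 14.8]
force: [0.0, 2.4, 3.4]
finger_gap: 0.0202
gripper_force: 12.0
```

Request:
{"fn": "carry_out", "kwargs": {
  "motion": [
    [0, 0, -0.005, 0, 0],
    [0, 0, -0.005, 0, 0],
    [0, 0, -0.005, 0, 0],
    [0, 0, -0.005, 0, 0],
    [0, 0, -0.005, 0, 0]
  ]
}}

```text
t: 6.93
ee_pos: [0.4302, -0.3057, 0.0294]
tcp_rot: [180.0, 0.0, 14.8]
force: [0.5, 0.6, -5.9]
finger_gap: 0.0198
gripper_force: 12.0
```

Request:
{"fn": "carry_out", "kwargs": {
  "motion": [
    [0.001, 0, -0.005, 0, 0],
    [0.001, 0, -0.005, 0, 0],
    [0.001, 0, -0.005, 0, 0],
    [0.001, 0, -0.005, 0, 0],
    [0, 0, 0, 0, 0]
  ]
}}

```text
t: 7.35
ee_pos: [0.4348, -0.3048, 0.0499]
tcp_rot: [179.9, -0.1, 14.9]
force: [0.3, -0.1, -5.2]
finger_gap: 0.0199
gripper_force: 12.0
```

```bash
python3 - <<'E'
from h import *
import cv2
np.set_printoptions(precision=4,suppress=True)
s=arm.capture("side"); cv2.imwrite("pics/s2.png",cv2.resize(s["image"][200:400,300:500,::-1],(600,600),interpolation=cv2.INTER_CUBIC))
print(arm.sense())
for l in ("bar_tip","bar_end"): print(l,[(r["uv"],round(r["confidence"],2)) for r in arm.spot_point("side",l)])
E
```

```text
{'t': 7.4, 'q': array([ 11.306 ,  44.3533,  32.6186, 114.0639, -42.4599,  33.9342,
        -2.0709]), 'joint_velocities': array([ 0.3525,  0.5342, -0.7624,  0.3676, -0.4126, -0.2926,  0.1779]), 'tau': array([ -0.0966, -51.8544,   9.2751, -10.261 ,  -0.0224,   0.0408,
        -0.0482]), 'ee_pos': array([ 0.4346, -0.3047,  0.0495]), 'tcp_rot': array([179.9532,  -0.0397,  14.8529]), 'force': array([ 0.7487,  0.767 , -5.9489]), 'wrist_torque': array([-0.0571,  0.152 , -0.0484]), 'gripper_force': 11.998587548732758, 'finger_gap': 0.019826385678743407}
bar_tip []
bar_end [([356.3, 344.4], 0.73)]
```

View pics/s2.png

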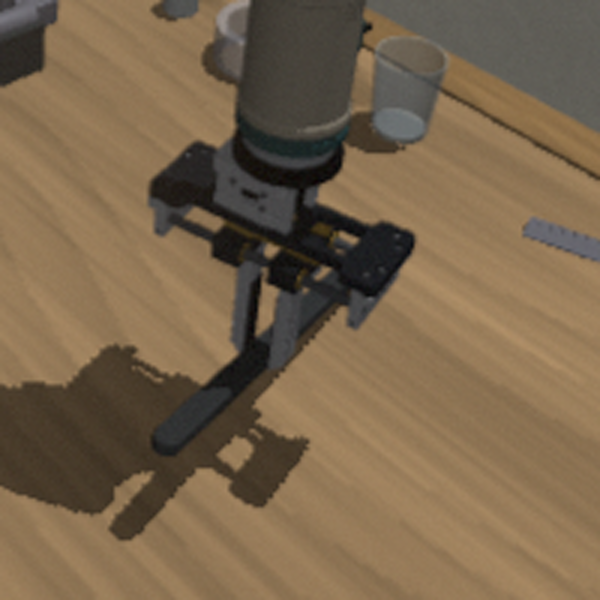

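Request:
{"fn": "carry_out", "kwargs": {
  "motion": [
    [0.001, 0, -0.005, 0, 0],
    [0.001, 0, -0.005, 0, 0],
    [0.001, 0, -0.005, 0, 0],
    [0.0015, 0, -0.003, 0, 0],
    [0, 0, 0, 0, 0]
  ]
}}

```text
t: 7.92
ee_pos: [0.4391, -0.3036, 0.0678]
tcp_rot: [179.9, -0.0, 14.9]
force: [-0.9, 0.1, -5.9]
finger_gap: 0.0199
gripper_force: 12.0
```

Request:
{"fn": "carry_out", "kwargs": {
  "motion": [
    [0, 0, 0, 0, 0],
    [0, 0, 0, 0, 0],
    [0, 0, 0, 0, 0],
    [0, 0, 0, 0, 0],
    [0, 0, -0.002, 0, 0]
  ],
  "force": 60
}}

```text
t: 8.33
ee_pos: [0.4382, -0.3032, 0.0686]
tcp_rot: [-180.0, 0.0, 14.8]
force: [-0.1, 0.4, -6.2]
finger_gap: 0.0191
gripper_force: 60.0
```

Request:
{"fn": "carry_out", "kwargs": {
  "motion": [
    [0, 0, -0.005, 0, 0],
    [0, 0, -0.01, 0, 0],
    [0, 0, -0.015, 0, 0],
    [0, 0, -0.02, 0, 0],
    [0, 0, -0.02, 0, 0]
  ]
}}

```text
t: 8.75
ee_pos: [0.4377, -0.3032, 0.1401]
tcp_rot: [-180.0, 0.1, 14.8]
force: [0.7, -0.8, -6.9]
finger_gap: 0.0192
gripper_force: 60.0
```

```bash
python3 plan.py .549 -.09 .21 90 14
```

```text
from [ 0.4377 -0.3032  0.1401] [-1.7996e+02  6.0000e-02  1.4800e+01]
[0.0116, -0.0127, -0.005, np.float64(-0.094)]
[0.0127, -0.0116, -0.005, np.float64(-0.094)]
[0.0137, -0.0103, -0.005, np.float64(-0.094)]
[0.0146, -0.009, -0.005, np.float64(-0.094)]
[0.0154, -0.0076, -0.005, np.float64(-0.094)]
[0.0161, -0.0061, -0.005, np.float64(-0.094)]
[0.0166, -0.0046, -0.005, np.float64(-0.094)]
[0.0169, -0.003, -0.005, np.float64(-0.094)]
[0.0171, -0.0014, -0.005, np.float64(-0.094)]
[0.0172, 0.0002, -0.005, np.float64(-0.094)]
[0.0171, 0.0018, -0.005, np.float64(-0.094)]
[0.0168, 0.0034, -0.005, np.float64(-0.094)]
[0.0164, 0.005, -0.005, np.float64(-0.094)]
[0.0159, 0.0065, -0.005, np.float64(-0.094)]
--
```

Request:
{"fn": "carry_out", "kwargs": {
  "motion": [
    [0.0115, -0.0125, -0.007, -0.094, 0],
    [0.0125, -0.0115, -0.007, -0.094, 0],
    [0.0135, -0.0105, -0.007, -0.094, 0],
    [0.0145, -0.009, -0.007, -0.094, 0],
    [0.0155, -0.0075, -0.007, -0.094, 0]
  ]
}}

```text
t: 9.17
ee_pos: [0.4773, -0.227, 0.1751]
tcp_rot: [180.0, 0.0, 42.0]
force: [1.1, 0.4, -5.9]
finger_gap: 0.0189
gripper_force: 60.0
```

Request:
{"fn": "carry_out", "kwargs": {
  "motion": [
    [0.016, -0.006, -0.005, -0.094, 0],
    [0.0165, -0.0045, -0.005, -0.094, 0],
    [0.017, -0.003, -0.005, -0.094, 0],
    [0.017, -0.0015, -0.005, -0.094, 0],
    [0.017, 0, -0.005, -0.094, 0]
  ]
}}

```text
t: 9.58
ee_pos: [0.5165, -0.1512, 0.2]
tcp_rot: [180.0, 0.0, 68.9]
force: [0.6, 0.4, -6.1]
finger_gap: 0.0193
gripper_force: 60.0
```

Request:
{"fn": "carry_out", "kwargs": {
  "motion": [
    [0.017, 0.002, -0.003, -0.094, 0],
    [0.017, 0.0035, -0.003, -0.094, 0],
    [0.0165, 0.005, -0.002, -0.094, 0],
    [0.016, 0.0065, 0, -0.093, 0],
    [0, 0, 0, 0, 0]
  ]
}}

```text
t: 10.0
ee_pos: [0.5501, -0.0862, 0.2075]
tcp_rot: [179.9, -0.1, 90.6]
force: [0.8, 2.3, -6.6]
finger_gap: 0.0188
gripper_force: 60.0
```

```bash
python3 - <<'E'
from h import *
import cv2
np.set_printoptions(precision=4,suppress=True)
S=arm.sense(); print(S["ee_pos"],S["tcp_rot"],S["force"],S["wrist_torque"],S["t"])
D={}
for c in ("wrist","side","top"):
    d=D[c]=arm.capture(c); cv2.imwrite(f"pics/{c}3.png",d["image"][:,:,::-1])
    for l in ("bar_tip","bar_end","crown","notch","bush_top"):
        print(c,l,[(np.round(r["uv"],1).tolist(),round(r["confidence"],2)) for r in arm.spot_point(c,l)[:3]])
p=S["ee_pos"]; th=np.radians(16); f=np.array([0,1,0])
tip=p+f*.231*np.cos(th)+[0,0,.002-.231*np.sin(th)-.0035]; end=p-f*.139*np.cos(th)+[0,0,.002+.139*np.sin(th)]
for c in D: print(c,"pred tip",proj(D[c],tip),"end",proj(D[c],end),"crown",proj(D[c],np.array([.549,.165,.071])),"notch",proj(D[c],np.array([.549,.2095,.072])))
E
```

```text
[ 0.5501 -0.0862  0.2075] [179.9301  -0.1419  90.6292] [ 0.8109  2.3009 -6.621 ] [-0.0271 -0.1196 -0.1039] 10.0
wrist bar_tip []
wrist bar_end []
wrist crown [([112.2, 75.9], 0.84)]
wrist notch []
wrist bush_top []
side bar_tip [([307.8, 192.3], 0.66)]
side bar_end []
side crown [([242.4, 179.1], 0.89), ([290.9, 226.6], 0.75), ([301.6, 206.2], 0.72)]
side notch [([292.0, 194.0], 0.94)]
side bush_top [([282.2, 180.2], 0.95), ([349.3, 203.6], 0.46)]
top bar_tip [([314.9, 197.4], 0.87)]
top bar_end [([287.8, 197.3], 0.48), ([307.0, 131.3], 0.36)]
top crown [([301.5, 197.1], 0.85), ([227.2, 220.3], 0.66), ([347.9, 258.6], 0.66)]
top notch [([285.2, 197.3], 0.89)]
top bush_top [([271.5, 196.6], 0.71)]
wrist pred tip [ 324.8766 -137.8935] end [318.0532 487.9935] crown [ 323.4457 -113.6031] notch [ 324.0982 -181.9295]
side pred tip [306.2639 188.0988] end [402.4224 210.0602] crown [299.8393 204.9644] notch [291.0848 198.5705]
top pred tip [309.8939 194.6596] end [436.6099 190.4154] crown [301.8286 197.1619] notch [287.9244 197.2005]
```

View pics/wrist3.png

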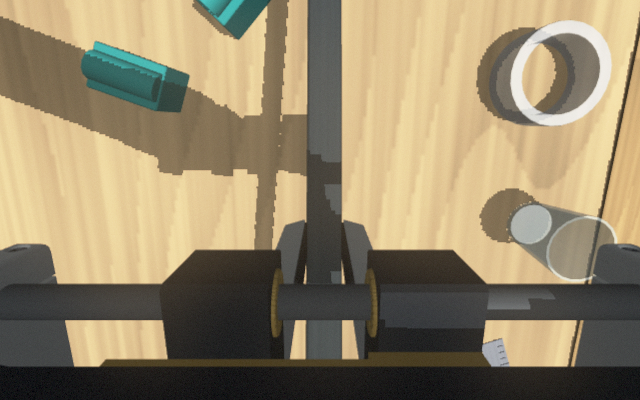

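```bash
python3 - <<'E'
from h import *
import cv2
np.set_printoptions(precision=4,suppress=True)
t=arm.capture("top");s=arm.capture("side")
print("tip",tri([(t,(314.9,197.4)),(s,(307.8,192.3))]))
a=cv2.resize(t["image"][165:235,250:370,::-1],(800,467),interpolation=cv2.INTER_CUBIC)
b=cv2.resize(s["image"][165:240,240:360,::-1],(800,500),interpolation=cv2.INTER_CUBIC)
cv2.imwrite("pics/s4.png",b); cv2.imwrite("pics/t4.png",a)
for c,d in (("top",t),("side",s)):
    for r in arm.outline_of(c,"bar")[:1]: 
        p=np.argwhere(r["pixels"]); print(c,r["rect"],r["confidence"],"leftmost cols",[(int(k),p[p[:,1]==k][:,0].min(),p[p[:,1]==k][:,0].max()) for k in sorted(set(p[:,1]))[:12]])
E
```

```text
tip [0.5427 0.1203 0.1381]
top [347.0, 194.2, 73.0, 11.9] 0.7 leftmost cols [(313, np.int64(194), np.int64(197)), (314, np.int64(194), np.int64(198)), (315, np.int64(194), np.int64(198)), (316, np.int64(194), np.int64(198)), (317, np.int64(194), np.int64(198)), (318, np.int64(194), np.int64(198)), (319, np.int64(194), np.int64(197)), (320, np.int64(193), np.int64(197)), (321, np.int64(193), np.int64(197)), (322, np.int64(193), np.int64(197)), (323, np.int64(193), np.int64(197)), (324, np.int64(193), np.int64(197))]
side [355.1, 203.1, 102.2, 26.9] 0.67 leftmost cols [(306, np.int64(191), np.int64(192)), (307, np.int64(190), np.int64(193)), (308, np.int64(190), np.int64(193)), (309, np.int64(189), np.int64(193)), (310, np.int64(189), np.int64(193)), (311, np.int64(189), np.int64(193)), (312, np.int64(190), np.int64(194)), (313, np.int64(190), np.int64(194)), (314, np.int64(190), np.int64(194)), (315, np.int64(190), np.int64(194)), (316, np.int64(190), np.int64(194)), (317, np.int64(190), np.int64(195))]
```

View pics/s4.png

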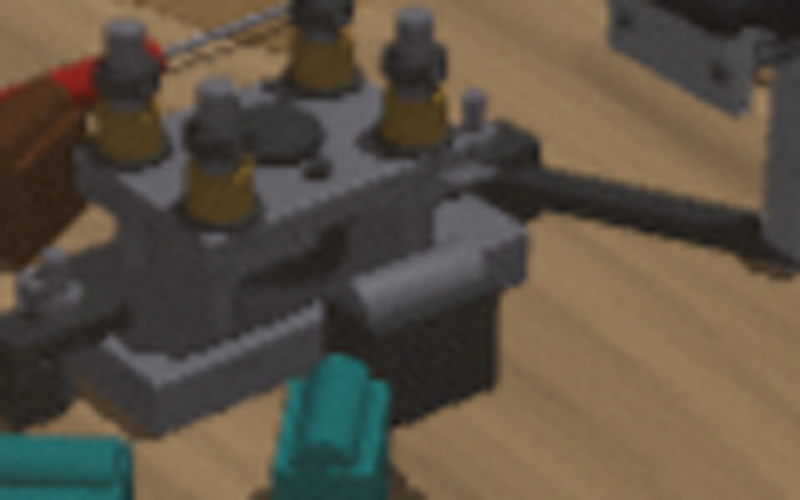

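View pics/t4.png

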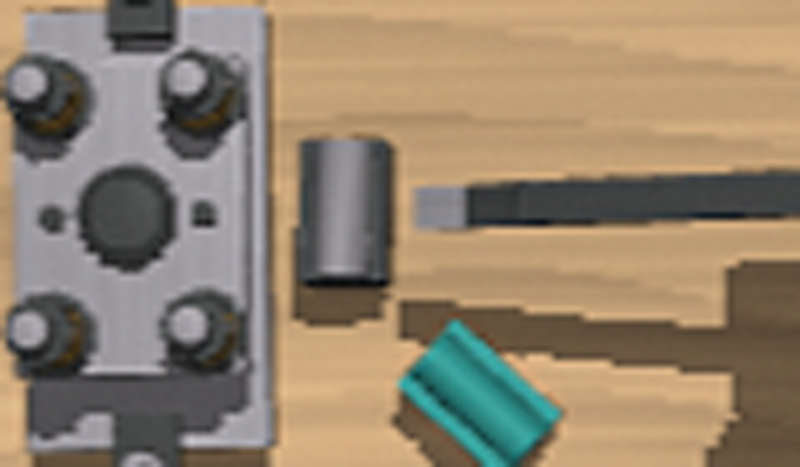

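```bash
python3 - <<'E'
from h import *
np.set_printoptions(precision=4,suppress=True)
t=arm.capture("top");s=arm.capture("side")
for a,b in (((312.1,196.2),(306,191.2)),((312.6,196.),(306.5,191.7))):
    p=tri([(t,a),(s,b)]); print("tip",p,proj(t,p)-a,proj(s,p)-b)
for z in (.13,.14,.15): print(z,at_z(t,(312.3,196.2),z),at_z(s,(306,191.4),z))
for n,uv,z in (("posts",(266.4,195.8),.155),("disc",(269.2,197.2),.088),("block",(301.7,196.8),.071),("plate -x edge",(287.1,196),.088),("shoe edge",(290.6,196),.03)): print(n,at_z(t,uv,z))
# bar direction in top view: centre line rows
r=arm.outline_of("top","bar")[0]; p=np.argwhere(r["pixels"])
for k in (316,330,345,360): m=p[p[:,1]==k][:,0]; print(k,m.mean(),len(m))
print(arm.sense()["t"],arm.sense()["ee_pos"])
E
```

```text
tip [0.5454 0.1298 0.1365] [-0.1303  0.1791] [ 0.2339 -0.0113]
tip [0.5461 0.1283 0.1353] [-0.1322  0.1816] [ 0.2375 -0.0116]
0.13 [0.5465 0.129  0.13  ] [0.551  0.1381 0.13  ]
0.14 [0.5456 0.1286 0.14  ] [0.5404 0.1245 0.14  ]
0.15 [0.5447 0.1282 0.15  ] [0.5298 0.111  0.15  ]
posts [0.5461 0.2658 0.155 ]
disc [0.5479 0.2672 0.088 ]
block [0.5502 0.1654 0.071 ]
plate -x edge [0.5514 0.2105 0.088 ]
shoe edge [0.5567 0.2049 0.03  ]
316 196.0 9
330 195.0 7
345 194.0 7
360 194.0 7
11.25 [ 0.5488 -0.0904  0.207 ]
```

```bash
cat > fit.py <<'E'
from h import *
import cv2
from scipy.optimize import minimize
def fit(show=True):
    D={c:arm.capture(c) for c in("top","side")}
    S=arm.sense(); p=S["ee_pos"]; yw=np.radians(S["tcp_rot"][2])
    M={}
    for c in D:
        r=[q for q in arm.outline_of(c,"bar") if q["confidence"]>.4]
        if r: M[c]=r[0]["pixels"].astype(np.uint8)
    prof=[(-185,0),(185,0),(185,5),(159,5),(135,12),(-185,12)]
    def mask(v,c):
        th,g,dx,dy=v; f=np.array([np.cos(yw),np.sin(yw),0]); lat=np.array([np.sin(yw),-np.cos(yw),0]); th=np.radians(th)
        ax=f*np.cos(th)-np.array([0,0,np.sin(th)]); up=f*np.sin(th)+np.array([0,0,np.cos(th)])
        G=p+[0,0,.002]+lat*dx
        P=[G+ax*(.001*a+g-.185)+up*(.001*b-.006)+lat*(w+dy*(.001*a+g-.185)) for a,b in prof for w in(-.01,.01)]
        q=np.array([proj(D[c],P_) for P_ in P])
        m=np.zeros((1600,2560),np.uint8); cv2.fillConvexPoly(m,cv2.convexHull((q*4+1.5).astype(np.int32)),1)
        return cv2.resize(m.astype(np.float32),(640,400),interpolation=cv2.INTER_AREA)
    # compare only ahead of the fingers: columns left of a limit
    lim={c:proj(D[c],p+np.array([np.cos(yw),np.sin(yw),0])*.04)[0] for c in D}
    def cost(v): 
        return sum(np.abs(mask(v,c)[:,:int(lim[c])]-M[c][:,:int(lim[c])]).sum() for c in M)
    best=min((minimize(cost,x0,method="Nelder-Mead",options=dict(initial_simplex=np.array(x0)+np.vstack([np.zeros(4),np.diag([2,.006,.003,.01])]),xatol=1e-4,fatol=.1)) for x0 in ([16,.231,0,0],[12,.231,0,0],[20,.231,0,0])),key=lambda r:r.fun)
    th,g,dx,dy=best.x; f=np.array([np.cos(yw),np.sin(yw),0]); lat=np.array([np.sin(yw),-np.cos(yw),0]);t=np.radians(th)
    tip=p+[0,0,.002]+lat*(dx+dy*g)+f*(g*np.cos(t)-.006*np.sin(t))+np.array([0,0,-g*np.sin(t)-.006*np.cos(t)])
    print("masks",list(M),"tilt,grip,dx,dy",best.x.round(4),"cost",best.fun,"tip underside",tip.round(4),"tcp",p.round(4),S["tcp_rot"].round(2),"F",S["force"].round(2),"t",S["t"])
    return best.x
if __name__=="__main__": fit()
E
python3 fit.py
```

```text
masks ['top', 'side'] tilt,grip,dx,dy [ 1.70925e+01  2.30400e-01 -1.70000e-03  3.40000e-03] cost 85.1875 tip underside [0.5471 0.128  0.1355] tcp [ 0.5487 -0.0904  0.207 ] [-180.     -0.     90.17] F [ 0.5   0.35 -5.98] t 11.35
```

Request:
{"fn": "carry_out", "kwargs": {
  "motion": [
    [0.005, 0, 0.0115, 0, 0],
    [0.005, 0, 0.0115, 0, 0],
    [0.005, 0, 0.0115, 0, 0],
    [0.005, 0, 0.0115, 0, 0],
    [0.005, 0, 0.0115, 0, 0]
  ]
}}

```text
t: 11.87
ee_pos: [0.5488, -0.0651, 0.149]
tcp_rot: [180.0, -0.0, 90.2]
force: [0.2, -0.1, -7.4]
finger_gap: 0.0188
gripper_force: 60.0
```

Request:
{"fn": "carry_out", "kwargs": {
  "motion": [
    [0, 0, 0, 0, 0],
    [0, 0, 0, 0, 0],
    [0.006, 0, 0.0018, 0, 0],
    [0.006, 0, 0.0018, 0, 0],
    [0, 0, 0, 0, 0]
  ]
}}

```text
t: 12.28
ee_pos: [0.5488, -0.0513, 0.146]
tcp_rot: [180.0, -0.1, 90.3]
force: [-0.4, 0.2, -7.7]
finger_gap: 0.0194
gripper_force: 60.0
```

```bash
python3 fit.py; python3 - <<'E'
import cv2
from h import *
s=arm.capture("side"); cv2.imwrite("pics/s5.png",cv2.resize(s["image"][165:240,240:360,::-1],(800,500),interpolation=cv2.INTER_CUBIC))
E
```

```text
masks ['top'] tilt,grip,dx,dy [ 1.7216e+01  2.3140e-01 -2.3000e-03  2.6000e-03] cost 33.125 tip underside [0.5462 0.1664 0.0739] tcp [ 0.5488 -0.0528  0.1462] [ 1.7997e+02 -1.0000e-02  9.0230e+01] F [ 0.51 -0.74 -5.97] t 12.3833
```

View pics/s5.png

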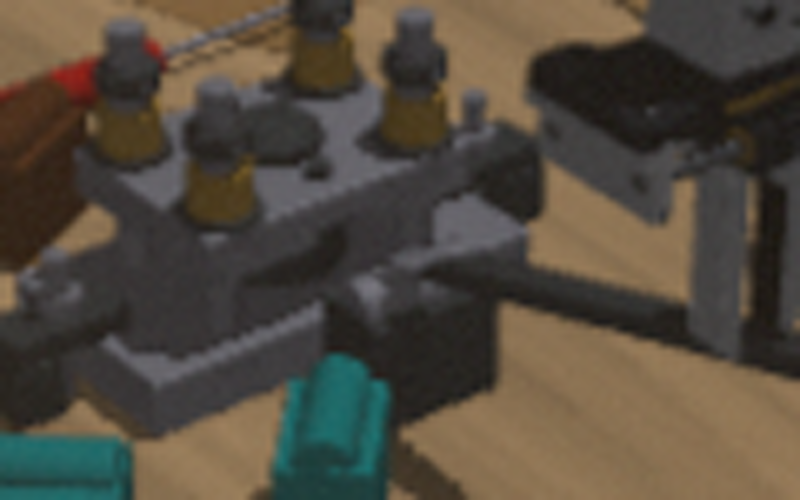

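Request:
{"fn": "carry_out", "kwargs": {
  "motion": [
    [0.008, 0.001, 0.0024, 0, 0],
    [0.008, 0.001, 0.0024, 0, 0],
    [0.008, 0, 0.0024, 0, 0],
    [0.008, 0, 0.0024, 0, 0],
    [0, 0, 0, 0, 0]
  ]
}}

```text
t: 12.95
ee_pos: [0.5499, -0.0178, 0.1353]
tcp_rot: [-179.9, -0.1, 90.4]
force: [-0.6, 1.3, -6.6]
finger_gap: 0.0191
gripper_force: 60.0
```

Request:
{"fn": "carry_out", "kwargs": {
  "motion": [
    [0.006, 0, 0.0018, 0, 0],
    [0.006, 0, 0.0018, 0, 0],
    [0, 0, 0, 0, 0],
    [0, 0, 0, 0, 0],
    [0, 0, 0, 0, 0]
  ]
}}

```text
t: 13.37
ee_pos: [0.5506, -0.0098, 0.1327]
tcp_rot: [180.0, 0.0, 90.2]
force: [-0.1, 0.8, -5.6]
finger_gap: 0.0191
gripper_force: 60.0
```

```bash
python3 - <<'E'
import cv2
from h import *
s=arm.capture("side"); t=arm.capture("top")
a=cv2.resize(s["image"][165:240,240:360,::-1],(800,500),interpolation=cv2.INTER_CUBIC)
cv2.imwrite("pics/s6.png",a)
print(arm.sense()["ee_pos"],arm.sense()["force"].round(2),arm.sense()["wrist_torque"].round(3))
E
```

```text
[ 0.55060793 -0.00997746  0.13281678] [ 0.45  0.15 -5.95] [-0.292  0.117 -0.014]
```

View pics/s6.png

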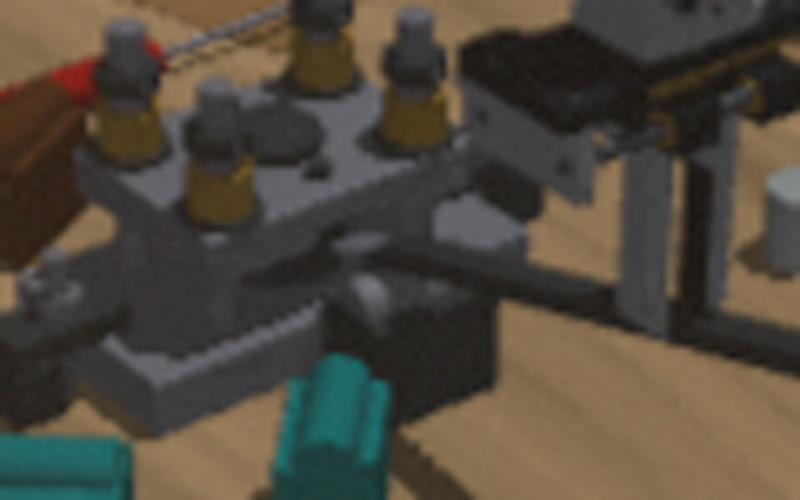

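```bash
python3 - <<'E'
import cv2
from h import *
a=cv2.cvtColor(cv2.imread("pics/side0.png"),6); b=cv2.cvtColor(arm.capture("side")["image"],7)
print("cols 274..306"); 
for n,i in(("before",a),("now",b)):
    print(n)
    for r in range(193,216): print(r," ".join("%3d"%v for v in i[r,274:307]))
s=arm.capture("side")
for x in(.532,.547,.562): print(x,"ceil",[proj(s,np.array([x,y,z])).round(1).tolist() for y,z in((.2105,.069),(.2105,.075),(.2105,.064))])
print("plate corner top -x face",[proj(s,np.array([x,.2105,z])).round(1).tolist() for x in(.4725,.6225) for z in(.064,.088)])
E
```

```text
cols 274..306
before
193  58  59  58  55  77  90  91  93  92  94  95  92  95  94  94  95  98  90  77  73  67  58  55  56  56  56  56  57  53  55  57  59  57
194  55  59  60  54  58  85  93  93  92  93  94  95  94  96  96  81  74  68  58  55  60  56  57  55  57  56  56  57  55  57  61  57  47
195  56  59  57  57  49  71  89  94  96  94  94 100  86  74  73  65  58  58  59  57  56  55  57  60  55  52  56  58  55  55  55  53  76
196  58  57  56  55  52  61  85  93  94  94  82  76  69  59  58  58  56  56  56  59  56  50  54  54  53  50  57  55  56  56  54  78  92
197  59  59  53  51  46  65  93  88  72  70  65  58  58  55  55  57  54  54  43  52  53  51  53  53  53  52  55  56  55  53  54  84  95
198  52  52  49  42  48  58  72  68  58  57  56  56  56  54  58  51  44  40  48  45  48  50  52  48  52  51  54  54  55  53  55  83  96
199  40  42  44  46  55  57  56  58  59  56  53  59  58  50  45  39  31  36  46  50  48  48  50  50  52  49  51  56  55  54  54  87  97
200  58  49  49  50  56  55  56  58  56  58  52  57  60  48  39  31  33  35  45  49  49  50  51  50  49  51  53  54  56  51  52
[... 4750 characters left out ...]
36  36  36  35  37  37
213  58  53  51  51  53  51  53  80  89  97 105 101  79  62  41  35  33  35  35  36  42  54  59  54  36  34  35  35  36  38  35  38  35
214  56  49  51  51  78  90  92  98 103  89  79  75  62  55  45  34  34  34  33  37  37  43  48  53  48  37  39  34  34  34  37  38  35
215  53  52  80  90  97 100 101  84  77  68  61  62  57  53  43  33  33  33  36  30  32  33  36  40  43  34  37  36  37  35  37  36  36
0.532 ceil [[286.4, 201.0], [286.4, 199.3], [286.4, 202.4]]
0.547 ceil [[290.4, 199.5], [290.4, 197.8], [290.4, 200.9]]
0.562 ceil [[294.3, 198.0], [294.3, 196.3], [294.3, 199.3]]
plate corner top -x face [[270.2, 208.7], [269.9, 201.8], [309.7, 193.4], [309.8, 186.8]]
```

Request:
{"fn": "carry_out", "kwargs": {
  "motion": [
    [0.0055, 0, 0.0016, 0, 0],
    [0.0055, 0, 0.0016, 0, 0],
    [0, 0, 0, 0, 0],
    [0, 0, 0, 0, 0],
    [0, 0, 0, 0, 0]
  ]
}}

```text
t: 13.98
ee_pos: [0.5504, 0.0017, 0.1294]
tcp_rot: [-180.0, 0.0, 90.2]
force: [-0.1, 0.2, -6.0]
finger_gap: 0.0186
gripper_force: 60.0
```

Request:
{"fn": "carry_out", "kwargs": {
  "motion": [
    [0.0055, 0, 0.0016, 0, 0],
    [0.0055, 0, 0.0016, 0, 0],
    [0, 0, 0, 0, 0],
    [0, 0, 0, 0, 0],
    [0, 0, 0, 0, 0]
  ]
}}

```text
t: 14.4
ee_pos: [0.5503, 0.0129, 0.1262]
tcp_rot: [-180.0, -0.0, 90.2]
force: [0.7, 1.0, -6.7]
finger_gap: 0.019
gripper_force: 60.0
```

```bash
python3 - <<'E'
from h import *
import cv2
np.set_printoptions(precision=4,suppress=True)
S=arm.sense();print(S["ee_pos"],S["force"].round(2),S["wrist_torque"].round(3),S["t"])
t=arm.capture("top")["image"]; b=cv2.cvtColor(t,7); print("top cols 282..318")
for r in range(192,202): print(r," ".join("%3d"%v for v in b[r,282:319]))
b=cv2.cvtColor(arm.capture("side")["image"],7)
for r in range(195,206): print(r," ".join("%3d"%v for v in b[r,280:307]))
E
```

```text
[0.5503 0.0129 0.1262] [ 0.67  0.98 -6.67] [-0.291  0.099 -0.04 ] 14.4
top cols 282..318
192 164 163 159 172 143 106 174 136 112 174 173 175 144  70  66  72 110 130 141 149 145 131 110  87  76  63  65 138 179 176 174 175 176 175 177 177 176
193 163 162 160 173 147 111 173 140 112 176 174 177 147  70  69  80 113 132 146 153 149 132 112  87  76  64  68 115 134 132 139 146 147 132 105 108 113
194 165 163 161 167 137 113 179 146  78 130 138 118 102  66  57  58  75  84  87  85  82  74  75  76  72  63  61  65  66  67  65  68  67  66  63  63  62
195 152 163 159 167 138  73  90  61  54  60  60  60  56  55  60  62  63  63  60  63  61  62  62  62  62  64  62  64  63  62  62  62  62  62  63  64  64
196 124 165 159 167 141  69  81  53  56  54  54  53  55  54  62  63  64  62  61  63  63  61  63  64  64  63  65  65  62  62  61  64  64  67  65  64  66
197 121 165 158 168 143  67  84  57  56  56  54  56  56  56  63  66  62  61  61  61  64  64  63  64  63  64  65  64  64  62  64  63  63  63  62  65  63
198 108 165 159 168 141  70  86  56  59  59  57  59  59  57  64  63  63  64  62  63  64  62  62  65
[... 1040 characters left out ...]
  51  53  57  55  55  92 103
200  60  55  60  57  56  61  60  53  47  47  73  68  49  43  45  50  48  47  50  49  49  50  50  49  49  70  86
201  61  61  58  59  62  57  60  57  59  61  59  48  39  36  36  39  40  49  50  50  51  50  47  49  49  52  60
202  60  58  61  60  58  56  45  46  49  52  39  35  33  35  36  37  34  35  35  39  42  47  47  50  48  50  48
203  58  60  55  51  46  38  36  36  37  37  38  38  38  30  32  34  38  35  34  36  36  38  36  38  43  48  49
204  53  46  39  33  35  35  34  34  31  36  33  45  49  48  45  42  36  36  34  36  34  34  34  37  35  40  40
205  42  37  36  35  37  34  36  33  36  35  45  49  51  52  47  48  44  48  41  45  41  34  30  34  31  35  32
```

Request:
{"fn": "carry_out", "kwargs": {
  "motion": [
    [0, 0, 0, 0, 0],
    [0, 0, 0, 0, 0],
    [0, 0, 0, 0, 0],
    [-0.001, 0, 0.002, 0, 0],
    [-0.0005, 0, 0.002, 0, 0]
  ],
  "force": 12
}}

```text
t: 14.92
ee_pos: [0.5505, 0.0112, 0.1223]
tcp_rot: [180.0, -0.0, 90.2]
force: [-0.0, -0.7, -4.9]
finger_gap: 0.0198
gripper_force: 12.0
```

Request:
{"fn": "carry_out", "kwargs": {
  "motion": [
    [-0.001, 0, 0.003, 0, 0],
    [-0.001, 0, 0.003, 0, 0],
    [-0.001, 0, 0.003, 0, 0],
    [0, 0, 0, 0, 0],
    [0, 0, 0, 0, 0]
  ]
}}

```text
t: 15.33
ee_pos: [0.5503, 0.0081, 0.113]
tcp_rot: [-180.0, -0.0, 90.2]
force: [-0.7, 0.2, -4.5]
finger_gap: 0.0199
gripper_force: 12.0
```

Request:
{"fn": "carry_out", "kwargs": {
  "motion": [
    [-0.001, 0, 0.003, 0, 0],
    [-0.001, 0, 0.003, 0, 0],
    [-0.0005, 0, 0.003, 0, 0],
    [0, 0, 0, 0, 0],
    [0, 0, 0, 0, 0]
  ]
}}

```text
t: 15.75
ee_pos: [0.5504, 0.0055, 0.104]
tcp_rot: [-180.0, 0.0, 90.2]
force: [0.3, 0.2, -5.2]
finger_gap: 0.0199
gripper_force: 12.0
```

Request:
{"fn": "carry_out", "kwargs": {
  "motion": [
    [-0.0005, 0, 0.002, 0, 0],
    [-0.0005, 0, 0.002, 0, 0],
    [0, 0, 0.002, 0, 0],
    [0, 0, 0, 0, 0],
    [0, 0, 0, 0, 0]
  ]
}}

```text
t: 16.17
ee_pos: [0.5504, 0.0043, 0.0981]
tcp_rot: [-180.0, 0.0, 90.2]
force: [0.6, -0.3, -4.9]
finger_gap: 0.02
gripper_force: 12.0
```

Request:
{"fn": "carry_out", "kwargs": {
  "motion": [
    [-0.0005, 0, 0.0015, 0, 0],
    [0, 0, 0.0015, 0, 0],
    [0, 0, 0, 0, 0],
    [0, 0, 0, 0, 0],
    [0, 0, 0, 0, 0]
  ]
}}

```text
t: 16.58
ee_pos: [0.5505, 0.0038, 0.0953]
tcp_rot: [180.0, 0.0, 90.2]
force: [0.4, -1.7, -4.0]
finger_gap: 0.0199
gripper_force: 12.0
```

Request:
{"fn": "carry_out", "kwargs": {
  "motion": [
    [-0.0005, 0, 0.0015, 0, 0],
    [0, 0, 0.0015, 0, 0],
    [0, 0, 0, 0, 0],
    [0, 0, 0, 0, 0],
    [0, 0, 0, 0, 0]
  ]
}}

```text
t: 17.0
ee_pos: [0.5505, 0.0035, 0.0922]
tcp_rot: [-180.0, 0.0, 90.2]
force: [-0.1, -0.2, -5.1]
finger_gap: 0.0199
gripper_force: 12.0
```

Request:
{"fn": "carry_out", "kwargs": {
  "motion": [
    [-0.0005, 0, 0.0015, 0, 0],
    [0, 0, 0.0015, 0, 0],
    [0, 0, 0, 0, 0],
    [0, 0, 0, 0, 0],
    [0, 0, 0, 0, 0]
  ]
}}

```text
t: 17.42
ee_pos: [0.5505, 0.0031, 0.0892]
tcp_rot: [-180.0, -0.0, 90.2]
force: [0.2, -0.8, -4.8]
finger_gap: 0.0197
gripper_force: 12.0
```

Request:
{"fn": "carry_out", "kwargs": {
  "motion": [
    [0, 0, 0.0015, 0, 0],
    [0, 0, 0.0015, 0, 0],
    [0, 0, 0, 0, 0],
    [0, 0, 0, 0, 0],
    [0, 0, 0, 0, 0]
  ]
}}

```text
t: 17.83
ee_pos: [0.5506, 0.003, 0.0864]
tcp_rot: [180.0, 0.0, 90.2]
force: [-0.6, -0.8, -3.6]
finger_gap: 0.0198
gripper_force: 12.0
```

Request:
{"fn": "carry_out", "kwargs": {
  "motion": [
    [0, 0, 0.001, 0, 0],
    [0, 0, 0.001, 0, 0],
    [0, 0, 0, 0, 0],
    [0, 0, 0, 0, 0],
    [0, 0, 0, 0, 0]
  ]
}}

```text
t: 18.25
ee_pos: [0.5508, 0.0029, 0.0847]
tcp_rot: [180.0, 0.0, 90.2]
force: [-1.1, -2.6, 2.7]
finger_gap: 0.0202
gripper_force: 12.0
```

```bash
python3 fit.py; python3 - <<'E'
import cv2
from h import *
b=cv2.cvtColor(arm.capture("side")["image"],7)
for r in range(193,208): print(r," ".join("%3d"%v for v in b[r,280:311]))
E
```

```text
masks ['top', 'side'] tilt,grip,dx,dy [ 4.0179e+00  2.0900e-01 -3.7000e-03  3.7900e-02] cost 135.9375 tip underside [0.5544 0.2109 0.066 ] tcp [0.5508 0.0028 0.0846] [1.7996e+02 1.0000e-02 9.0160e+01] F [-1.55 -2.45  3.36] t 18.35
193  99  99 100  98  99 101  99 102 100 101 106  96  81  78  70  63  59  60  58  58  59  56  55  56  60  62  63  64  64  49  37
194 101  99 100  99 102  99 100 101 103  86  79  74  62  61  62  59  61  60  57  58  60  61  58  61  59  58  54  62  67  65  60
195  98  99  99 101 101 107  94  78  78  66  62  62  60  58  60  58  57  62  58  53  57  59  61  57  58  53  74  73  56  62  64
196  92 102 100 101  86  78  70  64  63  59  60  61  57  60  57  54  54  55  55  54  57  61  59  54  58  82  93  72  51  49  62
197  98  94  78  76  68  60  60  60  59  58  59  69  64  69  58  50  53  51  53  53  54  57  57  55  56  92  92  73  53  45  62
198  75  72  65  60  59  61  57  59  61  70  70  77  61  55  50  49  48  52  52  51  58  57  60  54  57  93  94  75  61  59  65
199  60  60  62  59  61  61  61  53  57  61  60  57  53  51  49  49  47  48  51  53  56  54  57  56  
[... 350 characters left out ...]
  39  42  46  52  53  54  49  53  51  67  82  98 105 102  93
203  59  59  54  52  44  39  35  34  33  34  29  40  47  46  38  37  29  38  40  47  51  55  51  49  53  57  61  81 101 106 104
204  54  46  42  38  36  34  34  39  35  33  35  48  51  51  50  44  37  34  35  36  43  50  51  54  52  52  54  60  75  84  98
205  41  37  36  36  35  37  38  35  33  35  44  51  53  48  46  48  46  39  34  34  33  38  43  52  52  51  49  54  55  61  68
206  40  38  38  36  36  34  35  37  39  49  50  51  58  79  86  91  95  69  48  38  31  33  33  41  49  50  53  53  50  50  53
207  38  38  34  36  40  39  46  48  48  50  51  57  69  95 108 113 117 109  73  54  45  34  34  32  39  48  54  52  51  53  56
```

Request:
{"fn": "carry_out", "kwargs": {
  "motion": [
    [0, 0, -0.001, 0, 45],
    [0, 0, 0, 0, 45],
    [0, 0, 0, 0, 45],
    [0, 0, 0, 0, 45],
    [0, 0, 0, 0, 45]
  ]
}}

```text
t: 18.92
ee_pos: [0.5504, 0.0035, 0.085]
tcp_rot: [-180.0, -0.0, 90.2]
force: [0.5, -0.1, -0.3]
finger_gap: 0.0423
gripper_force: 0.0
```

Request:
{"fn": "carry_out", "kwargs": {
  "motion": [
    [-0.016, 0, -0.0012, 0, 45],
    [-0.025, 0, -0.0012, 0, 45],
    [-0.028, 0, -0.0012, 0, 45],
    [-0.028, 0, -0.0012, 0, 45],
    [-0.016, 0, -0.0012, 0, 45]
  ]
}}

```text
t: 19.33
ee_pos: [0.5505, -0.1137, 0.0915]
tcp_rot: [180.0, 0.1, 90.0]
force: [-0.4, 1.3, 0.2]
finger_gap: 0.0424
gripper_force: 0.0
```

```bash
python3 - <<'E'
from h import *
import cv2
np.set_printoptions(precision=4,suppress=True)
S=arm.sense();print(S["ee_pos"],S["force"].round(2),S["finger_gap"],S["t"])
w=arm.capture("wrist"); s=arm.capture("side"); 
im=np.vstack([cv2.resize(w["image"],(480,300)),cv2.resize(s["image"][160:285,260:460],(480,300),interpolation=cv2.INTER_CUBIC)])
cv2.imwrite("pics/ws7.png",im[:,:,::-1])
E
```

```text
[ 0.5505 -0.1137  0.0915] [-0.39  1.32  0.18] 0.04244553450093961 19.3333
```

View pics/ws7.png

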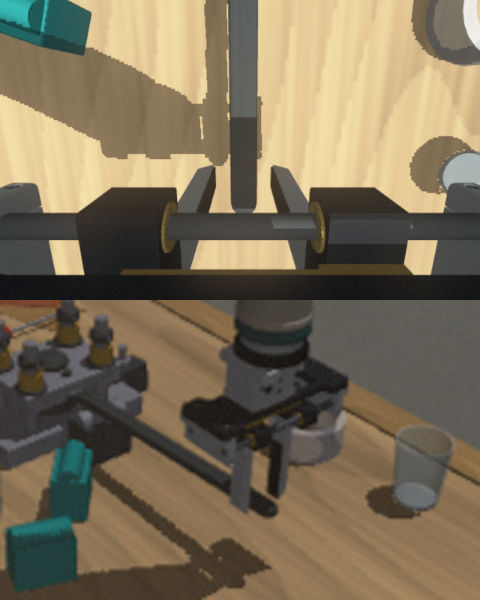

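Request:
{"fn": "carry_out", "kwargs": {
  "motion": [
    [0, 0, 0, 0, 0],
    [0, 0, 0, 0, 0],
    [0, 0, 0, 0, 0],
    [0, 0, 0, 0, 0],
    [0, 0, 0, 0, 0]
  ],
  "force": 40
}}

```text
t: 19.85
ee_pos: [0.5509, -0.1081, 0.0911]
tcp_rot: [-180.0, -0.1, 90.3]
force: [0.3, 1.2, -0.3]
finger_gap: 0.0193
gripper_force: 40.0
```

Request:
{"fn": "carry_out", "kwargs": {
  "motion": [
    [0, 0, 0.001, 0, 0],
    [0, 0, 0.001, 0, 0],
    [0, 0, 0.001, 0, 0],
    [0, 0, 0.001, 0, 0],
    [0, 0, 0, 0, 0]
  ]
}}

```text
t: 20.27
ee_pos: [0.5512, -0.1084, 0.0878]
tcp_rot: [180.0, -0.1, 90.2]
force: [-0.6, 3.8, 6.8]
finger_gap: 0.0195
gripper_force: 40.0
```

Request:
{"fn": "carry_out", "kwargs": {
  "motion": [
    [0, 0, 0.001, 0, 0],
    [0, 0, 0.001, 0, 0],
    [0, 0, 0.001, 0, 0],
    [0, 0, 0.001, 0, 0],
    [0, 0, 0, 0, 0]
  ]
}}

```text
t: 20.68
ee_pos: [0.5513, -0.1085, 0.0841]
tcp_rot: [179.9, -0.1, 90.2]
force: [-0.9, 4.7, 10.4]
finger_gap: 0.0194
gripper_force: 40.0
```

Request:
{"fn": "carry_out", "kwargs": {
  "motion": [
    [0, 0, 0.0015, 0, 0],
    [0, 0, 0.0015, 0, 0],
    [0, 0, 0.0015, 0, 0],
    [0, 0, 0.0015, 0, 0],
    [0, 0, 0, 0, 0]
  ]
}}

```text
t: 21.1
ee_pos: [0.5514, -0.1088, 0.0782]
tcp_rot: [179.9, -0.1, 90.2]
force: [-1.3, 4.7, 9.8]
finger_gap: 0.0195
gripper_force: 40.0
```

Request:
{"fn": "carry_out", "kwargs": {
  "motion": [
    [0, 0, 0.0015, 0, 0],
    [0, 0, 0.0015, 0, 0],
    [0, 0, 0.0015, 0, 0],
    [0, 0, 0.0015, 0, 0],
    [0, 0, 0, 0, 0]
  ]
}}

```text
t: 21.52
ee_pos: [0.5515, -0.1091, 0.0725]
tcp_rot: [179.9, -0.1, 90.2]
force: [-1.7, 3.2, 12.8]
finger_gap: 0.0196
gripper_force: 40.0
```

Request:
{"fn": "carry_out", "kwargs": {
  "motion": [
    [0, 0, 0.0015, 0, 0],
    [0, 0, 0.0015, 0, 0],
    [0, 0, 0.0015, 0, 0],
    [0, 0, 0.0015, 0, 0],
    [0, 0, 0, 0, 0]
  ]
}}

```text
t: 21.93
ee_pos: [0.5517, -0.1094, 0.0667]
tcp_rot: [179.9, -0.1, 90.2]
force: [-1.0, 3.6, 14.2]
finger_gap: 0.0191
gripper_force: 40.0
```

```bash
python3 - <<'E'
from h import *
import cv2
np.set_printoptions(precision=4,suppress=True)
S=arm.sense();print(S["ee_pos"],S["force"].round(2),S["wrist_torque"].round(3))
t=arm.capture("top"); s=arm.capture("side")
for l in("bush_top","collars","crown"): print(l,[[(np.round(r["uv"],1).tolist(),round(r["confidence"],2)) for r in arm.spot_point(c,l)[:3]] for c in("top","side")])
E
```

```text
[ 0.5517 -0.1094  0.0667] [-0.98  3.6  14.17] [1.063 0.447 0.066]
bush_top [[([266.3, 195.7], 0.97)], [([279.6, 178.0], 0.7)]]
collars [[([270.2, 194.5], 0.98), ([267.9, 193.1], 0.67)], [([282.7, 176.2], 0.58)]]
crown [[([230.0, 219.7], 0.86), ([323.3, 221.0], 0.83), ([348.2, 257.8], 0.58)], [([247.0, 230.4], 0.76), ([243.9, 180.1], 0.76), ([289.7, 226.2], 0.66)]]
```

Request:
{"fn": "carry_out", "kwargs": {
  "motion": [
    [0, 0, 0.0015, 0, 0],
    [0, 0, 0.0015, 0, 0],
    [0, 0, 0.0015, 0, 0],
    [0, 0, 0.0015, 0, 0],
    [0, 0, 0, 0, 0]
  ]
}}

```text
t: 22.75
ee_pos: [0.5517, -0.1094, 0.0608]
tcp_rot: [179.9, -0.1, 90.2]
force: [-1.1, 3.3, 14.4]
finger_gap: 0.019
gripper_force: 40.0
```

Request:
{"fn": "carry_out", "kwargs": {
  "motion": [
    [0, 0, 0.001, 0, 0],
    [0, 0, 0.001, 0, 0],
    [0, 0, 0.001, 0, 0],
    [0, 0, 0.001, 0, 0],
    [0, 0, 0, 0, 0]
  ]
}}

```text
t: 23.17
ee_pos: [0.5517, -0.1094, 0.0569]
tcp_rot: [179.9, -0.1, 90.2]
force: [-2.2, 3.3, 15.2]
finger_gap: 0.0195
gripper_force: 40.0
```

Request:
{"fn": "carry_out", "kwargs": {
  "motion": [
    [0, 0, 0.001, 0, 0],
    [0, 0, 0.001, 0, 0],
    [0, 0, 0, 0, 0],
    [0, 0, 0, 0, 0],
    [0, 0, 0, 0, 0]
  ]
}}

```text
t: 23.58
ee_pos: [0.5518, -0.1094, 0.055]
tcp_rot: [179.9, -0.1, 90.2]
force: [-1.7, 3.9, 14.7]
finger_gap: 0.0192
gripper_force: 40.0
```

Request:
{"fn": "carry_out", "kwargs": {
  "motion": [
    [0, 0, 0.001, 0, 0],
    [0, 0, 0.001, 0, 0],
    [0, 0, 0, 0, 0],
    [0, 0, 0, 0, 0],
    [0, 0, 0, 0, 0]
  ]
}}

```text
t: 24.0
ee_pos: [0.5518, -0.1093, 0.053]
tcp_rot: [179.9, -0.1, 90.2]
force: [-2.0, 3.8, 15.3]
finger_gap: 0.0195
gripper_force: 40.0
```

Request:
{"fn": "carry_out", "kwargs": {
  "motion": [
    [0, 0, 0.0008, 0, 0],
    [0, 0, 0.0007, 0, 0],
    [0, 0, 0, 0, 0],
    [0, 0, 0, 0, 0],
    [0, 0, 0, 0, 0]
  ]
}}

```text
t: 24.42
ee_pos: [0.5518, -0.1093, 0.0515]
tcp_rot: [179.9, -0.1, 90.2]
force: [-2.1, 3.3, 16.0]
finger_gap: 0.0193
gripper_force: 40.0
```

```bash
python3 - <<'E'
from h import *
for i in range(6):
    S=arm.sense();print(S["ee_pos"][2].round(4),S["force"].round(2),S["wrist_torque"].round(3),S["tau"][[1,3]].round(2)); 
    if i<4: arm.capture("side")
E
```

```text
0.0515 [-2.13  3.28 16.02] [ 1.12   0.524 -0.031] [-43.44  -9.66]
0.0515 [-1.63  3.1  16.15] [1.149 0.503 0.044] [-43.45  -9.66]
0.0515 [-1.93  4.22 15.19] [1.168 0.516 0.017] [-43.45  -9.66]
0.0515 [-1.59  3.76 15.42] [1.124 0.526 0.022] [-43.45  -9.66]
0.0515 [-1.61  3.66 14.86] [1.132 0.474 0.044] [-43.45  -9.66]
0.0515 [-1.61  3.66 14.86] [1.132 0.474 0.044] [-43.45  -9.66]
```

Request:
{"fn": "carry_out", "kwargs": {
  "motion": [
    [0, 0, 0.0008, 0, 0],
    [0, 0, 0.0007, 0, 0],
    [0, 0, 0, 0, 0],
    [0, 0, 0, 0, 0],
    [0, 0, 0, 0, 0]
  ]
}}

```text
t: 25.03
ee_pos: [0.5518, -0.1092, 0.05]
tcp_rot: [179.9, -0.1, 90.2]
force: [-1.9, 4.4, 15.4]
finger_gap: 0.0189
gripper_force: 40.0
```

Request:
{"fn": "carry_out", "kwargs": {
  "motion": [
    [0, 0, 0.0008, 0, 0],
    [0, 0, 0.0007, 0, 0],
    [0, 0, 0, 0, 0],
    [0, 0, 0, 0, 0],
    [0, 0, 0, 0, 0]
  ]
}}

```text
t: 25.45
ee_pos: [0.5518, -0.1091, 0.0485]
tcp_rot: [179.9, -0.1, 90.2]
force: [-1.7, 3.9, 16.0]
finger_gap: 0.0193
gripper_force: 40.0
```

```bash
cat > f.py <<'E'
from h import *
F=[]
for i in range(4):
    S=arm.sense();F.append(np.r_[S["force"],S["tau"][[1,3]]])
    if i<3: arm.capture("side")
print(S["ee_pos"].round(4),np.mean(F,0).round(2),S["t"])
E
python3 f.py
```

```text
[ 0.5518 -0.1091  0.0485] [ -1.36   4.07  15.98 -43.42  -9.54] 25.6
```

Request:
{"fn": "carry_out", "kwargs": {
  "motion": [
    [0, 0, 0.0008, 0, 0],
    [0, 0, 0.0007, 0, 0],
    [0, 0, 0, 0, 0],
    [0, 0, 0, 0, 0],
    [0, 0, 0, 0, 0]
  ]
}}

```text
t: 26.02
ee_pos: [0.5518, -0.109, 0.047]
tcp_rot: [179.9, -0.1, 90.2]
force: [-1.1, 4.1, 16.2]
finger_gap: 0.0194
gripper_force: 40.0
```

Request:
{"fn": "carry_out", "kwargs": {
  "motion": [
    [0, 0, 0.0005, 0, 0],
    [0, 0, 0.0005, 0, 0],
    [0, 0, 0, 0, 0],
    [0, 0, 0, 0, 0],
    [0, 0, 0, 0, 0]
  ]
}}

```text
t: 26.43
ee_pos: [0.5519, -0.1089, 0.0461]
tcp_rot: [179.9, -0.1, 90.2]
force: [-2.1, 4.7, 16.4]
finger_gap: 0.0193
gripper_force: 40.0
```

```bash
python3 f.py
```

```text
[ 0.5518 -0.109   0.046 ] [ -1.96   4.66  16.16 -43.34  -9.44] 26.5833
```

Request:
{"fn": "carry_out", "kwargs": {
  "motion": [
    [0, 0, 0.0008, 0, 0],
    [0, 0, 0.0007, 0, 0],
    [0, 0, 0, 0, 0],
    [0, 0, 0, 0, 0],
    [0, 0, 0, 0, 0]
  ]
}}

```text
t: 27.0
ee_pos: [0.5519, -0.1089, 0.0446]
tcp_rot: [179.9, -0.1, 90.2]
force: [-2.6, 4.2, 16.0]
finger_gap: 0.0195
gripper_force: 40.0
```

Request:
{"fn": "carry_out", "kwargs": {
  "motion": [
    [0, 0, 0.0008, 0, 0],
    [0, 0, 0.0007, 0, 0],
    [0, 0, 0, 0, 0],
    [0, 0, 0, 0, 0],
    [0, 0, 0, 0, 0]
  ]
}}

```text
t: 27.42
ee_pos: [0.552, -0.1088, 0.0435]
tcp_rot: [179.8, -0.1, 90.2]
force: [-2.3, 4.6, 19.8]
finger_gap: 0.0194
gripper_force: 40.0
```

```bash
python3 f.py; python3 - <<'E'
from h import *
arm.capture("side");arm.capture("top")
for l in("bush_top","collars"): print(l,[[(np.round(r["uv"],1).tolist(),round(r["confidence"],2)) for r in arm.spot_point(c,l)[:2]] for c in("top","side")])
E
```

```text
[ 0.552  -0.1089  0.0435] [ -1.95   4.93  19.88 -41.66  -9.16] 27.5667
bush_top [[([267.6, 196.0], 0.71), ([267.4, 194.3], 0.37)], [([280.6, 177.7], 0.87)]]
collars [[([269.9, 194.8], 0.8), ([393.2, 124.2], 0.52)], [([280.1, 177.3], 0.66)]]
```

Request:
{"fn": "carry_out", "kwargs": {
  "motion": [
    [0, 0, 0.0003, 0, 0],
    [0, 0, 0.0002, 0, 0],
    [0, 0, 0, 0, 0],
    [0, 0, 0, 0, 0],
    [0, 0, 0, 0, 0]
  ]
}}

```text
t: 28.28
ee_pos: [0.5521, -0.1088, 0.0432]
tcp_rot: [179.8, -0.1, 90.2]
force: [-2.5, 4.7, 20.4]
finger_gap: 0.0194
gripper_force: 40.0
```

```bash
python3 f.py
```

```text
[ 0.5521 -0.1088  0.0432] [ -2.8    4.63  20.81 -40.89  -9.06] 28.4333
```

Request:
{"fn": "carry_out", "kwargs": {
  "motion": [
    [0, 0, 0.0004, 0, 0],
    [0, 0, 0.0004, 0, 0],
    [0, 0, 0, 0, 0],
    [0, 0, 0, 0, 0],
    [0, 0, 0, 0, 0]
  ]
}}

```text
t: 28.85
ee_pos: [0.5522, -0.1088, 0.0427]
tcp_rot: [179.8, -0.1, 90.2]
force: [-3.7, 4.9, 24.7]
finger_gap: 0.0197
gripper_force: 40.0
```

```bash
python3 f.py
```

```text
[ 0.5522 -0.1088  0.0427] [ -3.34   5.12  23.96 -39.73  -8.92] 29.0
```

Request:
{"fn": "carry_out", "kwargs": {
  "motion": [
    [0, 0, -0.001, 0, 0],
    [0, 0, -0.001, 0, 0],
    [0, 0, -0.001, 0, 0],
    [0, 0, -0.0005, 0, 0],
    [0, 0, 0, 0, 0]
  ]
}}

```text
t: 29.42
ee_pos: [0.5517, -0.109, 0.045]
tcp_rot: [179.9, -0.1, 90.2]
force: [-1.5, 3.1, 13.6]
finger_gap: 0.0192
gripper_force: 40.0
```

```bash
python3 f.py
```

```text
[ 0.5517 -0.109   0.0449] [ -1.58   3.87  13.75 -44.87  -9.58] 29.5667
```

Request:
{"fn": "carry_out", "kwargs": {
  "motion": [
    [0, 0, -0.001, 0, 0],
    [0, 0, -0.001, 0, 0],
    [0, 0, -0.001, 0, 0],
    [0, 0, -0.0005, 0, 0],
    [0, 0, 0, 0, 0]
  ]
}}

```text
t: 29.98
ee_pos: [0.5511, -0.1101, 0.0471]
tcp_rot: [180.0, 0.0, 90.2]
force: [1.2, 0.9, 2.6]
finger_gap: 0.0194
gripper_force: 40.0
```

Request:
{"fn": "carry_out", "kwargs": {
  "motion": [
    [0, 0, -0.0005, 0, 0],
    [0, 0, 0, 0, 0],
    [0, 0, 0, 0, 0],
    [0, 0, 0, 0, 0],
    [0, 0, 0, 0, 0]
  ]
}}

```text
t: 30.4
ee_pos: [0.5509, -0.1101, 0.0474]
tcp_rot: [180.0, 0.0, 90.2]
force: [0.4, 0.4, 0.3]
finger_gap: 0.019
gripper_force: 40.0
```

Request:
{"fn": "carry_out", "kwargs": {
  "motion": [
    [0, 0, 0, 0, 45],
    [0, 0, 0, 0, 45],
    [0, 0, 0, 0, 45],
    [0, 0, 0, 0, 45],
    [0, 0, 0, 0, 45]
  ]
}}

```text
t: 30.82
ee_pos: [0.5505, -0.1101, 0.0473]
tcp_rot: [-180.0, 0.0, 90.2]
force: [-0.2, -0.4, -0.4]
finger_gap: 0.042
gripper_force: 0.0
```

Request:
{"fn": "carry_out", "kwargs": {
  "motion": [
    [0.015, 0, -0.0015, 0, 45],
    [0.027, 0, -0.0026, 0, 45],
    [0.028, 0, -0.0027, 0, 45],
    [0.026, 0, -0.0026, 0, 45],
    [0.014, 0, -0.0014, 0, 45]
  ]
}}

```text
t: 31.23
ee_pos: [0.5502, 0.0041, 0.0583]
tcp_rot: [-180.0, -0.1, 90.4]
force: [0.3, 0.9, -0.5]
finger_gap: 0.0423
gripper_force: 0.0
```

Request:
{"fn": "carry_out", "kwargs": {
  "motion": [
    [0, 0, 0, 0, 0],
    [0, 0, 0, 0, 0],
    [0, 0, 0, 0, 0],
    [0, 0, 0, 0, 0],
    [0, 0, 0, 0, 0]
  ],
  "force": 60
}}

```text
t: 31.65
ee_pos: [0.5506, -0.002, 0.0583]
tcp_rot: [180.0, 0.1, 90.0]
force: [-0.1, -0.1, 0.1]
finger_gap: 0.0194
gripper_force: 60.0
```

Request:
{"fn": "carry_out", "kwargs": {
  "motion": [
    [-0.004, 0, 0.0004, 0, 0],
    [-0.006, 0, 0.0006, 0, 0],
    [-0.006, 0, 0.0006, 0, 0],
    [-0.006, 0, 0.0006, 0, 0],
    [0, 0, 0, 0, 0]
  ]
}}

```text
t: 32.07
ee_pos: [0.5508, -0.0033, 0.057]
tcp_rot: [-179.8, -1.4, 90.7]
force: [-0.5, 34.3, 13.7]
finger_gap: 0.0191
gripper_force: 60.0
```

Request:
{"fn": "carry_out", "kwargs": {
  "motion": [
    [-0.006, 0, 0.0006, 0, 0],
    [-0.006, 0, 0.0006, 0, 0],
    [0, 0, 0, 0, 0],
    [0, 0, 0, 0, 0],
    [0, 0, 0, 0, 0]
  ]
}}

```text
t: 32.48
ee_pos: [0.5511, -0.0052, 0.0566]
tcp_rot: [-179.8, -2.0, 91.1]
force: [-0.5, 51.1, 20.4]
finger_gap: 0.0194
gripper_force: 60.1
```

```bash
python3 f.py; python3 fit.py
```

```text
[ 0.5511 -0.0052  0.0566] [ -0.2   50.96  20.08 -36.92  -6.1 ] 32.6333
masks ['top', 'side'] tilt,grip,dx,dy [-7.5951e+00  2.1370e-01  1.7000e-03 -1.5800e-02] cost 171.0 tip underside [0.5454 0.2074 0.0809] tcp [ 0.5511 -0.0051  0.0566] [-179.81   -2.01   91.07] F [-0.6  51.87 20.67] t 32.7333
```

Request:
{"fn": "carry_out", "kwargs": {
  "motion": [
    [0.006, 0, -0.0008, 0, 0],
    [0.006, 0, -0.0008, 0, 0],
    [0.006, 0, -0.0008, 0, 0],
    [0.006, 0, -0.0005, 0, 0],
    [0.005, 0, -0.0005, 0, 0]
  ]
}}

```text
t: 33.25
ee_pos: [0.5509, -0.0042, 0.0587]
tcp_rot: [179.9, -0.0, 90.2]
force: [0.8, -2.3, -0.3]
finger_gap: 0.0191
gripper_force: 60.0
```

```bash
python3 f.py
```

```text
[ 0.5501 -0.0047  0.0579] [  0.54   1.77  -1.5  -51.03 -10.87] 33.4
```

Request:
{"fn": "carry_out", "kwargs": {
  "motion": [
    [0, 0, 0, 0, 0],
    [0, 0, 0, 0, 0],
    [0, 0, -0.001, 0, 0],
    [0, 0, -0.001, 0, 0],
    [0, 0, -0.001, 0, 0]
  ],
  "force": 12
}}

```text
t: 33.82
ee_pos: [0.5498, -0.0064, 0.0609]
tcp_rot: [-179.9, 0.1, 90.1]
force: [0.1, -0.6, -5.4]
finger_gap: 0.0199
gripper_force: 12.0
```

Request:
{"fn": "carry_out", "kwargs": {
  "motion": [
    [0, 0, -0.001, 0, 0],
    [0, 0, -0.001, 0, 0],
    [0, 0, -0.001, 0, 0],
    [0, 0, -0.001, 0, 0],
    [0, 0, 0, 0, 0]
  ]
}}

```text
t: 34.23
ee_pos: [0.5505, -0.0052, 0.0655]
tcp_rot: [180.0, 0.0, 90.2]
force: [0.3, -0.4, -6.4]
finger_gap: 0.0198
gripper_force: 12.0
```

Request:
{"fn": "carry_out", "kwargs": {
  "motion": [
    [0, 0, -0.001, 0, 0],
    [0, 0, -0.001, 0, 0],
    [0, 0, -0.001, 0, 0],
    [0, 0, -0.001, 0, 0],
    [0, 0, 0, 0, 0]
  ]
}}

```text
t: 34.65
ee_pos: [0.5506, -0.0048, 0.0695]
tcp_rot: [180.0, -0.0, 90.2]
force: [-0.5, -0.1, -5.6]
finger_gap: 0.0199
gripper_force: 12.0
```

```bash
python3 fit.py
```

```text
masks ['top', 'side'] tilt,grip,dx,dy [-1.3381  0.2436 -0.006   0.0372] cost 208.9375 tip underside [0.5528 0.2388 0.071 ] tcp [ 0.5505 -0.0048  0.0693] [180.    -0.    90.18] F [-0.11 -0.63 -5.3 ] t 34.75
```

Request:
{"fn": "carry_out", "kwargs": {
  "motion": [
    [0, 0, 0, 0, 0],
    [0, 0, 0, 0, 0],
    [0, 0, -0.0005, 0, 0],
    [-0.003, 0, -0.0005, 0, 0],
    [-0.004, 0, 0, 0, 0]
  ],
  "force": 60
}}

```text
t: 35.27
ee_pos: [0.5505, -0.0112, 0.0703]
tcp_rot: [-180.0, -0.0, 90.2]
force: [-0.1, 0.8, -5.0]
finger_gap: 0.019
gripper_force: 60.0
```

Request:
{"fn": "carry_out", "kwargs": {
  "motion": [
    [-0.005, 0, 0, 0, 0],
    [-0.006, 0, 0, 0, 0],
    [-0.006, 0, 0, 0, 0],
    [-0.005, 0, 0, 0, 0],
    [0, 0, 0, 0, 0]
  ]
}}

```text
t: 35.68
ee_pos: [0.5505, -0.0362, 0.0703]
tcp_rot: [180.0, 0.1, 90.0]
force: [-0.0, -0.4, -6.7]
finger_gap: 0.0192
gripper_force: 60.0
```

Request:
{"fn": "carry_out", "kwargs": {
  "motion": [
    [-0.01, 0, -0.004, 0, 0],
    [-0.02, 0, -0.005, 0, 0],
    [-0.025, 0, -0.005, 0, 0],
    [-0.03, 0, 0, 0, 0],
    [-0.03, 0, 0, 0, 0]
  ]
}}

```text
t: 36.1
ee_pos: [0.5512, -0.1502, 0.0849]
tcp_rot: [179.9, 0.0, 90.3]
force: [-0.2, 0.4, -5.8]
finger_gap: 0.0189
gripper_force: 60.0
```

Request:
{"fn": "carry_out", "kwargs": {
  "motion": [
    [-0.02, 0, 0.005, 0, 0],
    [-0.008, 0, 0.01, 0, 0],
    [0, 0, 0.012, 0, 0],
    [0, 0, 0.01, 0, 0],
    [0, 0, 0.005, 0, 0]
  ]
}}

```text
t: 36.52
ee_pos: [0.5497, -0.1739, 0.04]
tcp_rot: [-179.8, -0.2, 90.3]
force: [-0.3, -0.1, -7.1]
finger_gap: 0.019
gripper_force: 60.0
```

```bash
python3 fit.py
```

```text
masks ['top', 'side'] tilt,grip,dx,dy [-0.3659  0.234   0.0035 -0.0313] cost 129.6875 tip underside [0.5449 0.0599 0.038 ] tcp [ 0.55   -0.1742  0.0405] [-1.7981e+02 -1.4000e-01  9.0320e+01] F [-0.16 -0.16 -6.46] t 36.6167
```

Request:
{"fn": "carry_out", "kwargs": {
  "motion": [
    [0, 0, 0.008, 0, 0],
    [0, 0, 0.008, 0, 0],
    [0, 0, 0.006, 0, 0],
    [0, 0, 0.004, 0, 0],
    [0, 0, 0.002, 0, 0]
  ],
  "force": 30
}}

```text
t: 37.13
ee_pos: [0.5508, -0.177, 0.0136]
tcp_rot: [-180.0, -0.0, 90.1]
force: [0.2, -1.2, -4.8]
finger_gap: 0.0196
gripper_force: 30.0
```

Request:
{"fn": "carry_out", "kwargs": {
  "motion": [
    [0, 0, 0.002, 0, 0],
    [0, 0, 0.002, 0, 0],
    [0, 0, 0.002, 0, 0],
    [0, 0, 0.001, 0, 0],
    [0, 0, 0, 0, 0]
  ],
  "force": 12
}}

```text
t: 37.55
ee_pos: [0.5509, -0.1769, 0.0071]
tcp_rot: [-180.0, -0.0, 90.2]
force: [-0.6, -1.3, -5.1]
finger_gap: 0.0196
gripper_force: 12.0
```

Request:
{"fn": "carry_out", "kwargs": {
  "motion": [
    [0, 0, 0.001, 0, 0],
    [0, 0, 0.001, 0, 0],
    [0, 0, 0.001, 0, 0],
    [0, 0, 0, 0, 0],
    [0, 0, 0, 0, 0]
  ]
}}

```text
t: 37.97
ee_pos: [0.5512, -0.1769, 0.0054]
tcp_rot: [180.0, -0.0, 90.2]
force: [-2.6, -0.5, 5.1]
finger_gap: 0.0198
gripper_force: 12.0
```

```bash
python3 fit.py; python3 f.py
```

```text
masks ['top', 'side'] tilt,grip,dx,dy [ 0.2464  0.2288 -0.0052  0.0354] cost 199.9375 tip underside [5.534e-01 5.190e-02 4.000e-04] tcp [ 0.5512 -0.1769  0.0054] [ 1.7996e+02 -1.0000e-02  9.0170e+01] F [-1.86  1.73  5.52] t 38.0667
[ 0.5512 -0.1769  0.0054] [ -2.16   0.47   5.53 -51.96 -10.28] 38.3167
```

Request:
{"fn": "carry_out", "kwargs": {
  "motion": [
    [0, 0, -0.001, 0, 0],
    [0, 0, 0, 0, 40],
    [0, 0, 0, 0, 40],
    [0, 0, 0, 0, 40],
    [0, 0, 0, 0, 40]
  ]
}}

```text
t: 38.73
ee_pos: [0.5513, -0.1768, 0.0053]
tcp_rot: [180.0, 0.0, 90.2]
force: [-0.2, -0.3, -0.4]
finger_gap: 0.037
gripper_force: 0.0
```

Request:
{"fn": "carry_out", "kwargs": {
  "motion": [
    [0, 0, -0.02, 0, 40],
    [0, 0, -0.035, 0, 40],
    [0, 0, -0.035, 0, 40],
    [0, 0, -0.035, 0, 40],
    [0, 0, -0.02, 0, 40]
  ]
}}

```text
t: 39.15
ee_pos: [0.5525, -0.1776, 0.1539]
tcp_rot: [179.8, 0.1, 90.2]
force: [1.1, 1.6, 0.1]
finger_gap: 0.0373
gripper_force: 0.0
```

```bash
python3 f.py; python3 - <<'E'
from h import *
import cv2
s=arm.capture("side"); t=arm.capture("top")
a=cv2.cvtColor(cv2.imread("pics/side0.png"),6); b=cv2.cvtColor(s["image"],7)
# plate top-face front edge row shift: edge gradient along columns
for k in (276,282,286,290,296,302): print(k,"before",a[184:206,k].tolist(),"now",b[184:206,k].tolist())
for c in("top","side"): print(c,[(np.round(r["rect"]).tolist(),round(r["confidence"],2)) for r in arm.look_for(c,"block")[:5]],[(np.round(r["rect"]).tolist(),round(r["confidence"],2)) for r in arm.look_for(c,"plate")[:1]],[np.round(r["rect"]).tolist() for r in arm.look_for(c,"bar")[:1]])
d=proj(s,np.array([.55,.21,.088]))-proj(s,np.array([.55,.21,.097])); print("px per 9mm",d)
E
```

```text
[ 0.5522 -0.1772  0.1519] [  0.64  -0.06   0.36 -47.7  -14.44] 39.3
276 before [50, 40, 42, 45, 51, 51, 77, 72, 59, 58, 60, 57, 56, 53, 49, 44, 49, 51, 55, 56, 57, 58] now [56, 48, 46, 53, 50, 60, 65, 64, 67, 65, 62, 54, 50, 59, 64, 63, 62, 61, 63, 56, 47, 42]
282 before [52, 51, 51, 51, 40, 35, 80, 93, 93, 92, 92, 96, 94, 72, 58, 59, 56, 56, 56, 52, 35, 37] now [55, 49, 43, 55, 94, 102, 104, 103, 103, 104, 96, 71, 61, 64, 61, 62, 57, 67, 53, 41, 35, 39]
286 before [52, 49, 51, 39, 39, 57, 46, 38, 83, 95, 94, 86, 69, 58, 56, 58, 60, 57, 44, 34, 34, 35] now [44, 40, 48, 56, 50, 79, 100, 102, 107, 78, 56, 60, 63, 60, 58, 56, 49, 42, 37, 36, 38, 39]
290 before [95, 95, 93, 93, 93, 87, 87, 90, 93, 98, 74, 58, 56, 54, 44, 31, 33, 34, 32, 33, 35, 43] now [104, 103, 98, 96, 98, 103, 106, 95, 73, 61, 62, 60, 56, 42, 39, 40, 34, 38, 36, 35, 37, 47]
296 before [40, 35, 37, 46, 59, 86, 97, 94, 69, 55, 57, 57, 54, 53, 52, 50, 51, 51, 50, 50, 50, 78] now [44, 54, 94, 106, 106, 83, 67, 64, 60, 63, 63, 74, 89, 68, 56, 57, 53, 57, 54, 56, 55, 86]
302 before [59, 60, 53, 49, 41, 66, 63, 56, 57, 53, 55, 55, 56, 55, 55, 55, 56, 55, 59, 86, 97, 107] now [58, 45, 96, 81, 64, 64, 64, 60, 65, 64, 61, 60, 59, 64, 62, 64, 62, 59, 67, 94, 109, 117]
top [([349.0, 259.0, 21.0, 22.0], 0.76), ([321.0, 225.0, 24.0, 26.0], 0.72), ([230.0, 218.0, 24.0, 22.0], 0.68), ([303.0, 199.0, 10.0, 25.0], 0.61), ([306.0, 260.0, 25.0, 26.0], 0.56)] [([270.0, 198.0, 36.0, 50.0], 0.67)] [[373.0, 197.0, 79.0, 9.0]]
side [([300.0, 214.0, 28.0, 28.0], 0.97), ([246.0, 239.0, 30.0, 28.0], 0.84), ([278.0, 265.0, 32.0, 35.0], 0.69), ([241.0, 189.0, 23.0, 33.0], 0.64), ([289.0, 237.0, 21.0, 34.0], 0.55)] [([280.0, 187.0, 59.0, 32.0], 0.73)] [[373.0, 278.0, 104.0, 75.0]]
px per 9mm [0.02487109 2.55109759]
```

```bash
python3 -c "
from plant import arm
print(arm.close_job())"
```

```text
the job is handed in; nothing more can be done
None
```

I levered the plate up to the collars: the load at the bar's end rose from about 16 N to 24 N, which I estimate at about 110 N at the tip. The first draw-out jammed at about 51 N of pull, so I eased the tip down and drew it out cleanly. The bar now lies flat on the bench and the block shows no movement in the last pictures. The plate had risen about 9 mm and was still up when I handed the job in at about 39 s; no verdict came back.

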